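# Glue the loose corner post back into a pull-out tray

## Robot

A 6-joint arm with a two-finger parallel gripper is mounted at the origin on the work surface. World frame = base frame: x ahead of the robot, y to its left, z up, the work surface at z = 0. Lengths are in m, angles in rad, forces in N, time in s.
With the tool pointing down it reaches from about 0.375 to 0.975 m from the base axis. Payload 3.8 kg.
Tool frame: the origin (TCP) lies at the very end of the fingers, on their centre line; the grasp point (between the pads) lies 19 mm behind it; z points along the fingers, x is the direction in which the jaws open and shut, and the axes are right-handed (so a half turn about z gives the same grasp; the last joint's range is limited). The gripper opens to 85 mm and grips with 20 to 120 N. Pads are 22 mm wide; open, the fingers measure 114 mm over their backs; the gripper's body (76 mm by 85 mm) begins 54 mm behind the grasp point. The pads swing forward as they close: fully open they stand 13 mm farther back than shut.
Start: joints at [1.177, 0.264, 1.604, -0, 1.274, -0.037], TCP at [0.236, 0.632, 0.231] pointing down, gripper open.
Joint ranges: [-2.63, 2.63], [-0.94, 2.18], [0.31, 2.57], [-1.31, 4.45], [0, 2.66], [-2.55, 2.55]. Speed limits (rad/s): [2.57, 2.57, 3.14, 3.14, 3.14, 3.14].

## Interface

Orientations are given as a rotation vector (axis times angle).
In Python, from workcell import bot gives the robot as it stands.
- The arm moves only by the tool carry_out, never from a script. Its argument "deltas" is a list of rows, each an object with "delta_pos": the shift along the tool's x, y, z in m, a list of three; "dr": the turn, a rotation vector about the tool's x, y, z in rad, a list of three. A call has 1 to 10 rows; each row shifts and turns the commanded pose from where the row before left it, along the tool's axes as they then stand; what a row does not reach is not made up. A row lasts 1/8 s, in which the tool goes at most 62.5 mm and 10.7 degrees, less where a joint would pass 70% of its speed; a pose out of reach is approached as far as the arm can. A call is refused whole if a number of a shift passes 0.0625 or a number of a turn 0.188, either way. A call with a gripper value outside its range is refused whole. "grip" is the opening, from 0 (shut) to 1 (fully open), set as the call begins (left out, the last holds). The fingers move at their own pace and stop on an object; "force" is the grip in N (left out, the last holds). Time passes only in rows, so rows that do not move let the fingers close. It gives the time, the measured TCP pose, the force and the opening at its end, in the units of the state.
- bot.read_state(): the state, without advancing time (a new reading comes with each control period).
- bot.read_camera(name): name is "scene" or "top" or "wrist"; returns a dict with "frame" (400x640x3 uint8, red, green, blue), "K" (3x3 intrinsics, pixels), "xyz" and "attitude" of the camera in the world; the wrist camera has in their place "hand_eye" (4x4, takes a point from camera to tool coordinates, whose origin is the TCP and whose axes are the tool frame's). Camera axes: x right, y down, z forward; pixel columns grow to the right and rows downward; lengths in m; the calibration is good to about 2 mm. A picture is of the moment at which its call begins: read the wrist's pose just before it. There is no depth.
- bot.finish_job(): hands the job in, once; it reports no verdict.
The state is a dict: "time": time; "q": joint angles; "joint_vel": joint speeds; "joint_torque": joint torques, N m; "tool_pos": TCP position; "tcp_rot": TCP orientation; "wrist_force": force on the tool from outside, world axes, zero at the start; "torque": the same for the moment, N m; "width": opening from 0.0 (shut) to 1.0 (fully open).
Only numpy, scipy, OpenCV 4.12 (cv2) and the standard library are available. Lean on these libraries where they do the work, as an engineer would, in place of code of your own. Each camera call takes 0.05 s, during which the arm holds its last target.

## Task

Glue the loose corner post back into the wooden pull-out tray: take the angled brush, dip its bristles well down into the small glue cup, dab them in the tray's one open corner, and lay the brush back on its rest as it lay. Then stand the post in that corner, upright on the tray floor and square to the tray, and press it firmly but not roughly against both lips at once; finish while still gripping it and pressing it there, without letting go. Leave the cup, the mug and the things lying in the tray where they are.

Things in the scene. Friction and masses are not known exactly. Their poses are not given: they have to be found in the camera images.
- tray: wooden tray, inside 300 (x) x 380 mm (y), floor 9 mm thick, lips 12 mm thick, their top 43 mm above the worktop; does not move. Three inside corners hold posts like the loose one (top at 89 mm); the corner nearest the robot on its right is open. Origin: on the worktop, under the open inside corner. x: along the right-hand lip, away from the robot; y: along the front lip, to the left; z up
- corner (a point): the open inside corner where the inner faces of the two lips meet, at tray floor level (9 mm above the worktop); axes as the tray's. A tostonera and a ladle lie in the tray, more than 100 mm from it
- lip_front: the tray's front lip (nearer the robot, with a brass knob in the middle of its outside), one wall of the open corner; fixed to the tray, same origin and axes as the tray; its inner face is the plane x = 0, it fills x = -12 to 0 mm. Rigid.
- lip_side: the tray's right-hand lip, the other wall of the open corner; fixed to the tray, same origin and axes as the tray; its inner face is the plane y = 0, it fills y = -12 to 0 mm. A 11 mm thick metal runner is mounted along its outside. Rigid.
- post: loose square wooden post, 36 x 36 mm, 80 mm tall (top 6 mm stepped in to 30 x 30 mm), about 75 g, standing upright on the worktop, any side any way. Origin: centre of its underside; x, y square to its sides, z up. Seated in the corner its origin is 18 mm from both lips' inner faces, at tray floor level, and its upper 46 mm rise above the lips
- brush: rigid brush 180 mm long, about 70 g: straight wooden handle 16 mm wide (y), 14 mm high (z), and at its +x end a grey silicone head 26 mm wide with hard bristles that slopes steeply down. Origin: middle of the lowest edge of the bristle ends. x: from tail to head; z: up as it lies. The handle axis is level, 50 mm above the origin, from x = -26 mm (neck) to x = -176 mm (tail)
- brush_tip (a point): middle of the lowest edge of the bristle ends (the brush's origin)
- brush_grip (a point): point on the handle's axis, near the balance point, 80 mm behind the bristle tips and 50 mm above them: a good place to hold it
- rest: heavy stainless brush rest that does not move: plate 235 x 100 x 6 mm, and across it at x = -75 mm a bridge 12 mm thick, 70 mm wide, whose notch (24 mm wide, floor 48 mm, ears 57 mm above the worktop) holds the handle level. The bristle ends stand on the plate near x = +80 mm, y = 0. Origin: on the worktop under the plate's centre; x along its length towards the bristle end, z up
- glue_cup: small low round white cup without a handle, 84 mm across the rim, 42 mm high, walls 4 mm, 250 g, loose on the worktop. Origin: centre of its underside; z up. (The blue enamel mug near it is 80 mm tall and has a handle: not to be used.)
- glue_cup_in (a point): centre of the glue cup's inner floor, about 37 mm below the rim
- mug: blue enamel mug, 80 mm across, 80 mm tall, with a handle reaching about 70 mm from its axis; bystander, origin at the centre of its underside. Farther out on the worktop (over 0.7 m from the robot) stand a pepper mill 160 mm tall, a jar, a roll of tape and a screwdriver
- tostonera: round mahogany plantain press, 130 mm across and 34 mm thick with handle; bystander lying in the tray
- ladle: stainless ladle, 285 mm long, lying in the tray; bystander, origin under its bowl
Not all that is in view belongs to the job. There is more than one size of the post; the job needs the middle-sized. There is more than one size of the brush; the job needs the smaller.

How it is judged:
On the way, in this order (a step that is already met when the one before it is completed fails the run):
1. the held brush is dipped: bristle tips inside the glue cup, at least 12 mm below its rim (horizontal distance between brush_tip and glue_cup_in below 0.038 m and z of brush_tip in the frame of glue_cup_in below 0.025 m and contact force between the fingers and brush above 0.5 N), for 0.1 s.
2. the held brush is dabbed in the open corner: it touches the tray with its bristle tips inside the tray, within 50 mm of the corner (distance between brush_tip and corner below 0.05 m and x of brush_tip in the frame of corner above 0 m and y of brush_tip in the frame of corner above 0 m and contact force between brush and tray above 0.2 N and contact force between the fingers and brush above 0.5 N), for 0.1 s.
3. the brush lies on its rest again, released, upright on its bristles (x of brush_tip in the frame of rest between 0.02 and 0.13 m and y of brush_tip in the frame of rest between -0.055 and 0.055 m and z of brush_tip in the frame of rest below 0.018 m and angle between brush's own z axis and vertical below 0.35 rad and y of brush_grip in the frame of rest between -0.05 and 0.05 m and x of brush_grip in the frame of rest above -0.08 m and contact force between the fingers and brush below 0.05 N and linear speed of brush below 0.03 m/s), for 0.2 s.
At the end, for the whole second after the job is handed in: Post on the tray floor in the open corner (within 3 mm), 2.5 mm or less from both lips, upright and square within 3 degrees, gripped (over 12 N), pressing each lip with over 1.5 N through the last second; brush released on its rest, bristles on the plate; cup upright within 40 mm of its place (contact force between post and lip_front above 1.5 N and contact force between post and lip_side above 1.5 N and contact force between the fingers and post above 12 N and x of post in the frame of corner below 0.0205 m and y of post in the frame of corner below 0.0205 m and z of post in the frame of corner below 0.003 m and angle between post's own z axis and vertical below 0.06 rad and (angle between the x axis of post and the x axis of tray, either way round below 0.06 rad or angle between the x axis of post and the y axis of tray, either way round below 0.06 rad) and linear speed of post below 0.01 m/s and x of brush_tip in the frame of rest between 0.02 and 0.13 m and y of brush_tip in the frame of rest between -0.055 and 0.055 m and z of brush_tip in the frame of rest below 0.018 m and angle between brush's own z axis and vertical below 0.35 rad and y of brush_grip in the frame of rest between -0.05 and 0.05 m and x of brush_grip in the frame of rest above -0.08 m and contact force between the fingers and brush below 0.05 N and angle between glue_cup's own z axis and vertical below 0.1 rad and distance of glue_cup from where it was at the start of the episode below 0.04 m); the arm keeps its last pose, push and grip.
It fails at once if the post is rammed into a lip with over 45 N (contact force between post and lip_front above 45 N or contact force between post and lip_side above 45 N).
It fails at once if the glue cup is tipped over or shoved more than 40 mm (angle between glue_cup's own z axis and vertical above 0.4 rad or distance of glue_cup from where it was at the start of the episode above 0.04 m).
It fails at once if the mug, the tostonera or the ladle is moved by more than 30 mm or the mug is tipped (distance of any of mug, tostonera, ladle from where it was at the start of the episode above 0.03 m or angle between mug's own z axis and vertical above 0.3 rad).
It also fails if it takes over 61 s, if anything falls off the work surface, if the arm or the gripper's body presses on something with over 40 N, if the wrist force passes 120 N, or if a joint passes its speed limit or range.

## Working session

There is one attempt and no reset: what is moved stays moved. The work goes in short steps, Python scripts to look and compute and a tool call to move; the robot and the scene stay as the last step left them, time stands still between calls to the robot, and variables do not carry over. Pictures are saved under pics/ and viewed, and the job is handed in when it is done.

Besides the shell and the picture viewer there is one more tool, called after ">>>" in YAML: its name, and indented under it one key for each argument. carry_out: Moves the arm, as the interface text tells. Its arguments: {"type":"object","properties":{"deltas":{"type":"array"},"grip":{"type":"number"},"force":{"type":"number"}},"required":["deltas"]}

```bash
mkdir -p pics; ls; python3 - <<'E'
from workcell import bot
import cv2,pickle
s=bot.read_state();print(s)
d={}
for n in("scene","top","wrist"):
    c=bot.read_camera(n);d[n]=c
    cv2.imwrite(f"pics/{n}0.png",c["frame"][...,::-1])
    print(n,{k:v for k,v in c.items() if k!="frame"})
pickle.dump((s,d),open("c0.pkl","wb"))
E
```

```text
pics
{'time': 0.0, 'q': array([ 1.17707375e+00,  2.64766260e-01,  1.60539953e+00, -2.51578596e-05,
        1.27366102e+00, -3.69104306e-02]), 'joint_vel': array([-0.00070749,  0.00152798,  0.00072758,  0.00119615, -0.00047487,
       -0.00014425]), 'joint_torque': array([ 1.09953742e-04, -5.15103114e+01, -3.67314291e+01, -4.39612711e-05,
        1.26760011e-02, -1.26455834e-05]), 'tool_pos': array([0.23550554, 0.63180349, 0.22993938]), 'tcp_rot': array([ 2.57938716,  1.79127214, -0.00293288]), 'wrist_force': array([-0.21976499,  0.21892849,  0.40671253]), 'torque': array([0.02779031, 0.01210317, 0.04378541]), 'width': 0.9986204821036622}
scene {'K': array([[461.39324333,   0.        , 318.01373007],
       [  0.        , 461.39324333, 203.11650355],
       [  0.        ,   0.        ,   1.        ]]), 'xyz': array([1.20203774, 0.73828451, 0.75348879]), 'attitude': array([-1.01214801, -2.24711764,  1.24285371])}
top {'K': array([[369.46897061,   0.        , 318.9920986 ],
       [  0.        , 369.46897061, 201.42699626],
       [  0.        ,   0.        ,   1.        ]]), 'xyz': array([0.34644028, 0.00955867, 1.2253342 ]), 'attitude': array([-2.17204137,  2.21355475, -0.09017415])}
wrist {'K': array([[335.50624125,   0.        , 324.82484479],
       [  0.        , 335.50624125, 196.78036934],
       [  0.        ,   0.        ,   1.        ]]), 'hand_eye': array([[ 9.99998427e-01,  1.77280740e-03,  5.70730588e-05,
        -8.51086949e-04],
       [-1.71346671e-03,  9.57209193e-01,  2.89391818e-01,
        -7.42215476e-02],
       [ 4.58405098e-04, -2.89391460e-01,  9.57210725e-01,
        -1.42627185e-01],
       [ 0.00000000e+00,  0.00000000e+00,  0.00000000e+00,
         1.00000000e+00]])}
```

View pics/scene0.png

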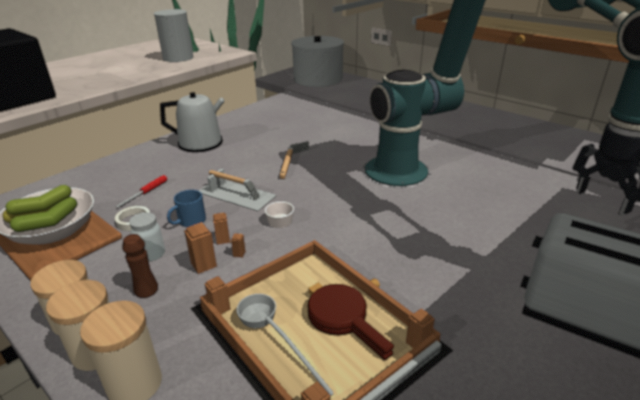

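View pics/top0.png

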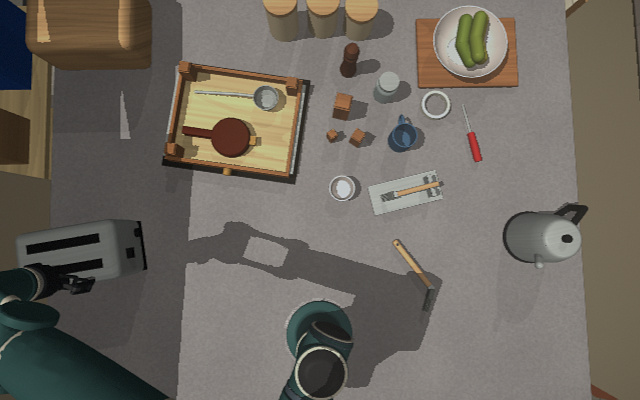

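View pics/wrist0.png

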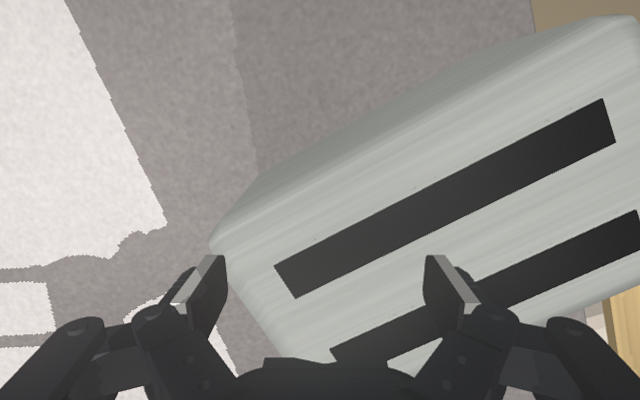

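```bash
cat > h.py <<'E'
import numpy as np,cv2,pickle
from scipy.spatial.transform import Rotation as R
def campose(c,s=None):
    if "hand_eye" in c:
        T=np.eye(4);T[:3,:3]=R.from_rotvec(s["tcp_rot"]).as_matrix();T[:3,3]=s["tool_pos"]
        T=T@c["hand_eye"]; return T[:3,:3],T[:3,3]
    return R.from_rotvec(c["attitude"]).as_matrix(),np.array(c["xyz"])
def cast(c,uv,z,s=None):
    Rm,t=campose(c,s); uv=np.atleast_2d(np.float64(uv))
    d=(Rm@np.linalg.inv(c["K"])@np.c_[uv,np.ones(len(uv))].T).T
    return t+d*((z-t[2])/d[:,2])[:,None]
def proj(c,P,s=None):
    Rm,t=campose(c,s);P=np.atleast_2d(P)
    p=(c["K"]@Rm.T@(P-t).T).T; return p[:,:2]/p[:,2:]
def crop(img,x0,y0,x1,y1,k,name):
    o=cv2.resize(img[y0:y1,x0:x1,::-1],None,fx=k,fy=k,interpolation=cv2.INTER_CUBIC);cv2.imwrite("pics/"+name,o)
E
python3 - <<'E'
from h import *
s,d=pickle.load(open("c0.pkl","rb"))
crop(d["top"]["frame"],310,80,460,190,5,"topA.png")
crop(d["top"]["frame"],310,160,460,310,4,"topB.png")
crop(d["scene"]["frame"],110,130,320,290,3.6,"scA.png")
c=d["top"]
R_,t=campose(c);print(R_)
for n,uv,z in[("big",(343,106),0),("mid",(358,138),0),("small",(332,136),0),("cup",(342,188),.04),("mug",(402,135),.08),("brush",(410,190),.05),("corner",(295,178),0.04)]:
    print(n,cast(c,uv,z).round(3))
E
```

```text
[[-0.01936989 -0.99746033  0.0685397 ]
 [-0.99973019  0.0184437  -0.01412035]
 [ 0.01282036 -0.06879472 -0.99754846]]
big [[ 0.753 -0.095  0.   ]]
mid [[ 0.642 -0.143  0.   ]]
small [[ 0.651 -0.056  0.   ]]
cup [[ 0.47  -0.082  0.04 ]]
mug [[ 0.63  -0.273  0.08 ]]
brush [[ 0.459 -0.3    0.05 ]]
corner [[0.505 0.069 0.04 ]]
```

View pics/topA.png

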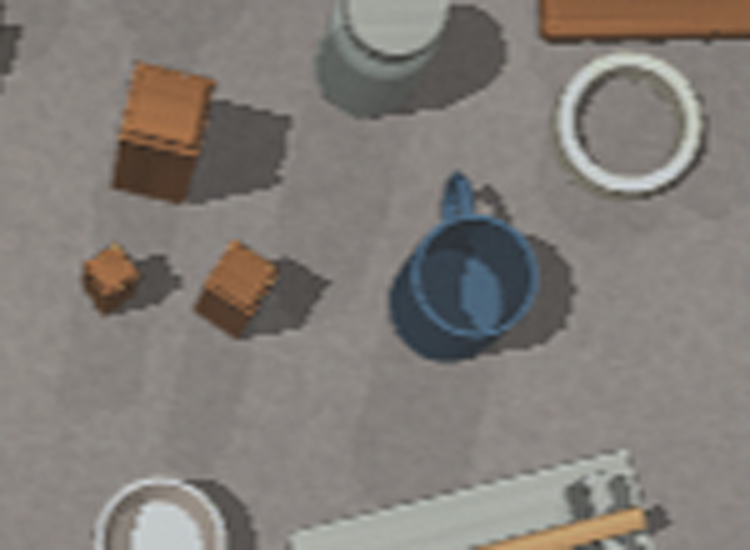

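View pics/topB.png

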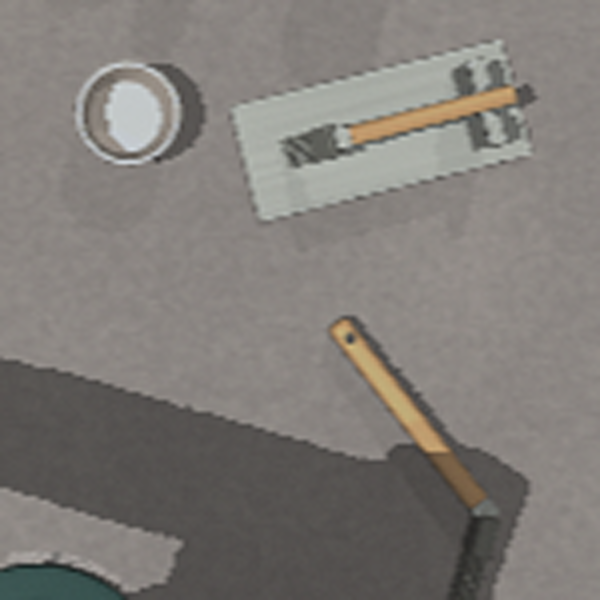

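View pics/scA.png

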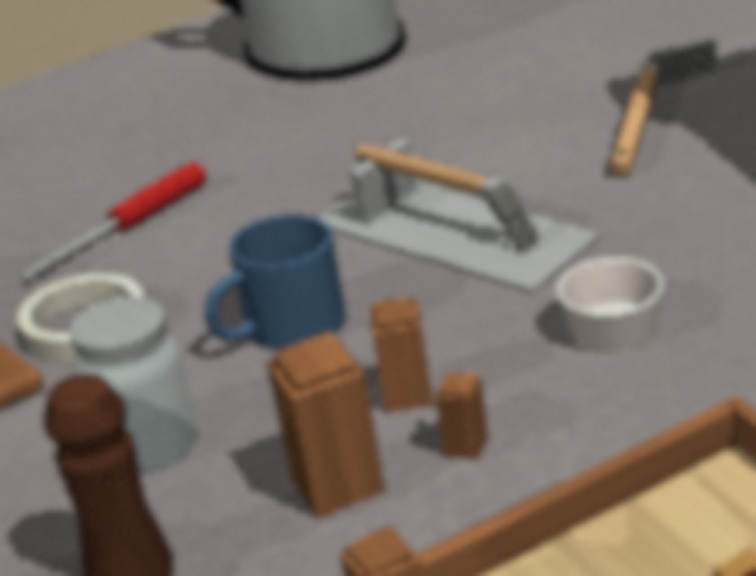

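Candidates, as pixels in the top view:
- **Posts:** big (343,106), middle (358,138), small (332,136). I choose (358,138).
- **Brushes:** small angled one on the rest (410,190), larger one with a dark head lying loose (412,270). I choose the one on the rest.
- **Round vessels:** white cup (342,188), tape roll (436,104), blue mug (402,135). I choose the cup at (342,188).

The crops confirm these choices. Next I move over the work area for closer views.

>>> carry_out:
  deltas:
    - {"delta_pos": [-0.041, 0.039, -0.0125], "dr": [0, 0, 0]}
    - {"delta_pos": [-0.041, 0.039, -0.0125], "dr": [0, 0, 0]}
    - {"delta_pos": [-0.041, 0.039, -0.0125], "dr": [0, 0, 0]}
    - {"delta_pos": [-0.041, 0.039, -0.0125], "dr": [0, 0, 0]}
    - {"delta_pos": [-0.041, 0.039, -0.0125], "dr": [0, 0, 0]}
    - {"delta_pos": [-0.041, 0.039, -0.0125], "dr": [0, 0, 0]}
    - {"delta_pos": [-0.041, 0.039, -0.0125], "dr": [0, 0, 0]}
    - {"delta_pos": [-0.041, 0.039, -0.0125], "dr": [0, 0, 0]}
    - {"delta_pos": [-0.041, 0.039, -0.0125], "dr": [0, 0, 0]}
    - {"delta_pos": [-0.041, 0.039, -0.0125], "dr": [0, 0, 0]}

```text
time: 1.4
tool_pos: [0.4582, 0.1103, 0.3566]
tcp_rot: [2.58, 1.792, 0.001]
wrist_force: [0.7, 0.9, 0.2]
width: 0.999
```

>>> carry_out:
  deltas:
    - {"delta_pos": [-0.041, 0.039, -0.0125], "dr": [0, 0, 0]}
    - {"delta_pos": [-0.041, 0.039, -0.0125], "dr": [0, 0, 0]}
    - {"delta_pos": [0, 0, 0], "dr": [0, 0, 0.165]}
    - {"delta_pos": [0, 0, 0], "dr": [0, 0, 0.165]}
    - {"delta_pos": [0, 0, 0], "dr": [0, 0, 0.165]}
    - {"delta_pos": [0, 0, 0], "dr": [0, 0, 0.165]}
    - {"delta_pos": [0, 0, 0], "dr": [0, 0, 0.165]}
    - {"delta_pos": [0, 0, 0], "dr": [0, 0, 0.165]}
    - {"delta_pos": [0, 0, 0], "dr": [0, 0, 0]}

```text
time: 2.52
tool_pos: [0.5022, 0.008, 0.3809]
tcp_rot: [-3.122, -0.354, 0.001]
wrist_force: [0.3, -0.3, 0.1]
width: 0.999
```

```bash
cat > snap.py <<'E'
import sys
from h import *
from workcell import bot
n=sys.argv[1]
s=bot.read_state()
d={}
for k in sys.argv[2:] or ["wrist"]:
    if k=="wrist": s=bot.read_state()
    d[k]=bot.read_camera(k);cv2.imwrite(f"pics/{n}_{k}.png",d[k]["frame"][...,::-1])
pickle.dump((s,d),open(n+".pkl","wb"))
Rm=R.from_rotvec(s["tcp_rot"]).as_matrix()
print(s["time"],s["tool_pos"].round(4),"yaw",np.degrees(np.arctan2(Rm[1,0],Rm[0,0])).round(2),"z",Rm[:,2].round(4),"w",round(s["width"],3),"F",s["wrist_force"].round(2),"q",s["q"].round(2))
E
python3 snap.py v1 wrist
```

```text
2.525 [0.5022 0.008  0.3809] yaw 12.93 z [-7.e-04  0.e+00 -1.e+00] w 0.999 F [ 0.29 -0.27  0.06] q [-0.03 -0.12  1.75  0.    1.52 -0.26]
```

View pics/v1_wrist.png

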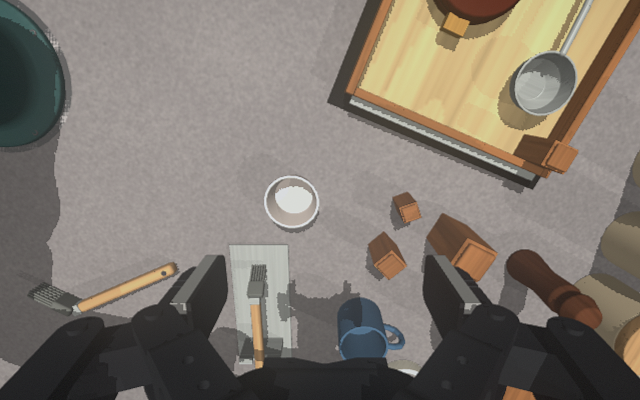

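The wrist view shows the following:
- The open corner is at about (355,95), with the tray up and to the right of it.
- The cup is at (292,202).
- The brush on its rest has its head at (258,275) and its tail at (260,365).
- The posts are small (406,208), middle (386,256) and big (462,247).
- The larger decoy brush is at (110,290).

Next I crop in on each item to measure it.

```bash
python3 - <<'E'
from h import *
s,d=pickle.load(open("v1.pkl","rb"));f=d["wrist"]["frame"]
crop(f,325,60,405,140,7,"v1c.png")
crop(f,215,170,335,370,3,"v1b.png")
crop(f,355,180,425,290,5,"v1p.png")
E
```

```text
(no output)
```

View pics/v1c.png

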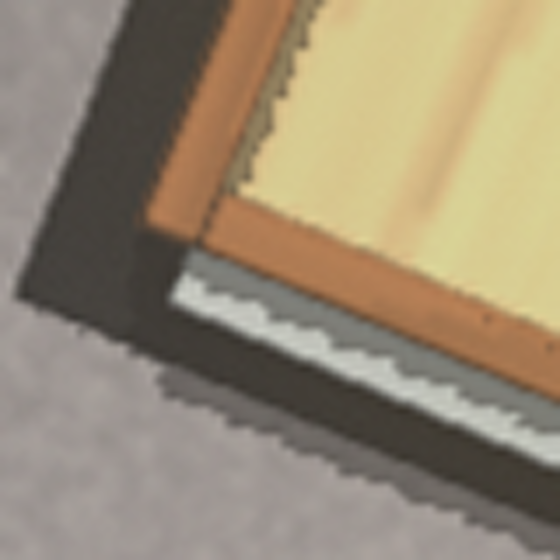

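View pics/v1b.png

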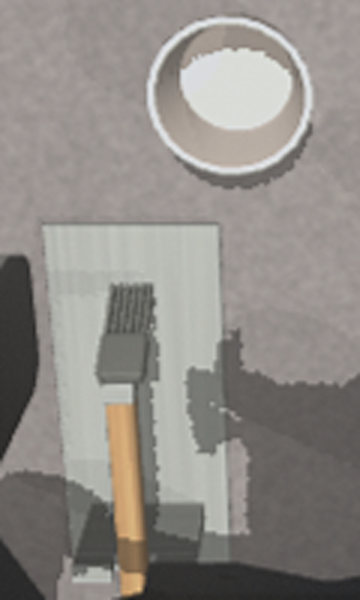

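View pics/v1p.png

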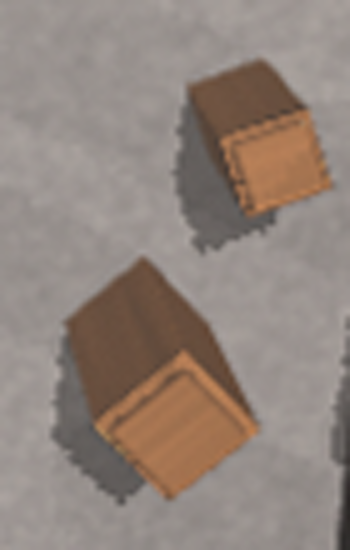

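```bash
python3 - <<'E'
from h import *
s,d=pickle.load(open("v1.pkl","rb"));c=d["wrist"];f=c["frame"]
hsv=cv2.cvtColor(f,cv2.COLOR_RGB2HSV)
for p in [(352,85),(375,100),(370,80),(400,60)]: print(p,f[p[1],p[0]],hsv[p[1],p[0]])
# floor mask vs lip: yellow floor
C=lambda uv,z: cast(c,uv,z,s)
print("cornertop",C([(325+225/7,60+197/7)],.043).round(4))
# rest plate corners
k=lambda pts,x0,y0,sc: np.array(pts,float)/sc+[x0,y0]
rp=C(k([(42,224),(219,223)],215,170,3),.006);print("rest far edge",rp.round(4),np.linalg.norm(rp[0]-rp[1]))
h=C(k([(105.5,404),(131,404)],215,170,3),.063);print("neck",h.round(4))
h2=C(k([(117,535),(143,535)],215,170,3),.063);print("aft",h2.round(4))
b=C(k([(112,284),(154,284)],215,170,3),.008);print("bristle",b.round(4))
cu=[C(k([p],215,170,3),.042)[0] for p in [(148,97),(312,97),(230,16),(230,176)]];print("cup",np.round(cu,4))
pt=C(k([(183,351),(258,431),(171,499),(97,422)],355,180,5),.077);print("post",pt.round(4),pt.mean(0),[np.linalg.norm(pt[i]-pt[i-1]).round(4) for i in range(4)])
for i in range(4):
  v=pt[i]-pt[i-1];print(np.degrees(np.arctan2(v[1],v[0]))%90)
E
```

```text
(352, 85) [169 120  82] [ 13 131 169]
(375, 100) [176 124  85] [ 13 132 176]
(370, 80) [215 202 144] [ 25  84 215]
(400, 60) [214 186 133] [ 20  97 214]
cornertop [[0.5254 0.098  0.043 ]]
rest far edge [[ 0.3815 -0.1922  0.006 ]
 [ 0.4783 -0.1691  0.006 ]] 0.09948375224164316
neck [[ 0.4408 -0.2581  0.063 ]
 [ 0.454  -0.2551  0.063 ]]
aft [[ 0.4607 -0.3398  0.063 ]
 [ 0.4747 -0.3365  0.063 ]]
bristle [[ 0.4262 -0.2192  0.008 ]
 [ 0.4496 -0.2138  0.008 ]]
cup [[ 0.4305 -0.092   0.042 ]
 [ 0.5108 -0.0734  0.042 ]
 [ 0.4624 -0.0418  0.042 ]
 [ 0.4791 -0.1246  0.042 ]]
post [[ 0.6285 -0.11    0.077 ]
 [ 0.6575 -0.13    0.077 ]
 [ 0.6387 -0.1577  0.077 ]
 [ 0.6102 -0.1379  0.077 ]] [ 0.63370917 -0.13389813  0.077     ] [np.float64(0.0334), np.float64(0.0352), np.float64(0.0335), np.float64(0.0347)]
56.78539411176647
55.395902882153486
55.944332577275574
55.23657719771646
```

```bash
python3 - <<'E'
from h import *
s,d=pickle.load(open("v1.pkl","rb"));c=d["wrist"];f=c["frame"]
f3=cv2.cvtColor(f,cv2.COLOR_RGB2HSV).astype(int)
Y=((f3[...,0]>16)&(f3[...,2]>110)&(f3[...,1]>60)&(f3[...,1]<125)).astype(np.uint8)
# side lip: for columns 375..500 lowest yellow pixel above band
P=[]
for u in range(375,480):
    col=[v for v in range(60,160) if Y[v,u]]
    if col: P.append((u,max(col)+1))
Q=[]
for v in range(10,80):
    row=[u for u in range(340,460) if Y[v,u]]
    if row: Q.append((min(row),v))
def fit(P,z):
    X=cast(c,P,z,s)[:,:2].astype(np.float32)
    for _ in range(3):
        vx,vy,x0,y0=cv2.fitLine(X,cv2.DIST_HUBER,0,.01,.01).ravel()
        r=(X-[x0,y0])@np.array([-vy,vx]); X=X[abs(r)<max(.001,np.median(abs(r))*2.5)]
    print(len(P),len(X),"ang",np.degrees(np.arctan2(vy,vx)),"res",np.std(r)); return np.array([vx,vy]),np.array([x0,y0])
a,p=fit(P,.043);b,q=fit(Q,.043)
t=np.linalg.solve(np.c_[a,-b],q-p);print("corner",p+a*t[0],P[::20],Q[::15])
E
```

```text
105 105 ang -9.165194 res 0.00037784368
70 70 ang 80.81971 res 0.00035139936
corner [0.524262   0.09901091] [(375, 95), (395, 104), (415, 112), (435, 121), (455, 130), (475, 139)] [(389, 10), (382, 25), (376, 40), (370, 55), (364, 70)]
```

Measured so far:
- The corner is at (0.524, 0.099), with tray yaw −9.2°.
- The brush grip point is at (0.4575, −0.294), with the handle heading 104°.
- The cup centre is at (0.471, −0.083).
- The post is at (0.634, −0.134), with its sides at about 55.8°.

I now move over the brush.

>>> carry_out:
  deltas:
    - {"delta_pos": [0, 0, 0], "dr": [0, 0, -0.019]}
    - {"delta_pos": [-0.0166, 0.0403, 0.037], "dr": [0, 0, 0]}
    - {"delta_pos": [-0.0166, 0.0403, 0.037], "dr": [0, 0, 0]}
    - {"delta_pos": [-0.0166, 0.0403, 0.037], "dr": [0, 0, 0]}
    - {"delta_pos": [-0.0166, 0.0403, 0.037], "dr": [0, 0, 0]}
    - {"delta_pos": [-0.0166, 0.0403, 0.037], "dr": [0, 0, 0]}
    - {"delta_pos": [-0.0166, 0.0403, 0.037], "dr": [0, 0, 0]}
    - {"delta_pos": [-0.0166, 0.0403, 0.037], "dr": [0, 0, 0]}
    - {"delta_pos": [0, 0, 0], "dr": [0, 0, 0]}
  grip: 0.55
  force: 50

```text
time: 3.7
tool_pos: [0.4546, -0.2946, 0.1185]
tcp_rot: [-3.114, -0.378, 0.008]
wrist_force: [0.3, 0.8, -0.1]
width: 0.554
```

```bash
python3 snap.py v2 wrist
```

```text
3.7 [ 0.4546 -0.2946  0.1185] yaw 13.83 z [-0.0059  0.0036 -1.    ] w 0.554 F [ 0.25  0.8  -0.06] q [-0.62  0.12  2.   -0.    1.03 -0.86]
```

View pics/v2_wrist.png

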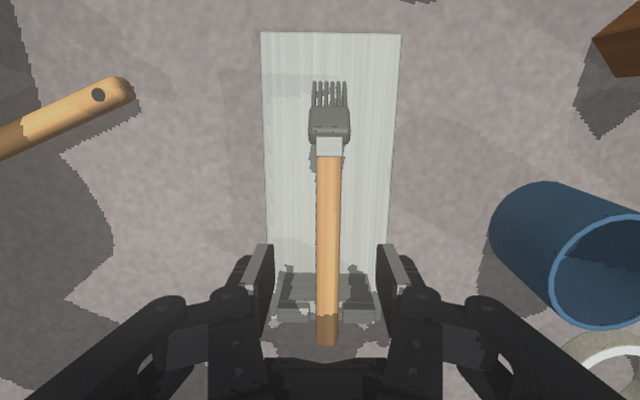

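The brush is centred between the open fingers: handle at u≈328, head at (329,95). Now I descend and grip.

>>> carry_out:
  deltas:
    - {"delta_pos": [0.0025, 0, 0.027], "dr": [0, 0, 0]}
    - {"delta_pos": [0, 0, 0.027], "dr": [0, 0, 0]}
    - {"delta_pos": [0, 0, 0.0265], "dr": [0, 0, 0]}
    - {"delta_pos": [0, 0, 0], "dr": [0, 0, 0]}

```text
time: 4.25
tool_pos: [0.4593, -0.2914, 0.041]
tcp_rot: [-3.116, -0.384, 0.003]
wrist_force: [-0.3, 0.2, -0.7]
width: 0.544
```

>>> carry_out:
  deltas:
    - {"delta_pos": [0, 0, 0], "dr": [0, 0, 0]}
    - {"delta_pos": [0, 0, 0], "dr": [0, 0, 0]}
    - {"delta_pos": [0, 0, 0], "dr": [0, 0, 0]}
    - {"delta_pos": [0, 0, 0], "dr": [0, 0, 0]}
    - {"delta_pos": [0, 0, 0], "dr": [0, 0, 0]}
  grip: 0
  force: 50

```text
time: 4.88
tool_pos: [0.4609, -0.2938, 0.0438]
tcp_rot: [3.117, 0.379, 0.003]
wrist_force: [-1.9, 0.7, 7.1]
width: 0.173
```

```bash
python3 snap.py v3 wrist scene
```

```text
4.875 [ 0.4609 -0.2938  0.0438] yaw 13.86 z [ 0.0022 -0.0011 -1.    ] w 0.173 F [-1.86  0.7   7.06] q [-0.61  0.21  2.04  0.    0.88 -0.86]
```

View pics/v3_wrist.png

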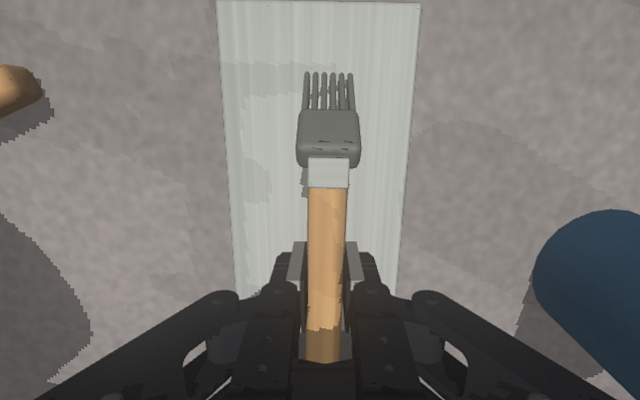

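Gripped, at width 0.173. Now I lift.

>>> carry_out:
  deltas:
    - {"delta_pos": [0, 0, -0.02], "dr": [0, 0, 0]}
    - {"delta_pos": [0, 0, -0.045], "dr": [0, 0, 0]}
    - {"delta_pos": [0, 0, -0.045], "dr": [0, 0, 0]}
    - {"delta_pos": [0, 0, 0], "dr": [0, 0, 0]}
    - {"delta_pos": [0, 0, 0], "dr": [0, 0, 0]}

```text
time: 5.6
tool_pos: [0.4599, -0.2931, 0.152]
tcp_rot: [3.118, 0.381, 0.001]
wrist_force: [0.2, 0.7, -1.7]
width: 0.175
```

```bash
python3 snap.py v4 wrist scene; python3 - <<'E'
from h import *
s,d=pickle.load(open("v4.pkl","rb"));crop(d["scene"]["frame"],130,90,330,240,4,"v4s.png")
E
```

```text
5.6 [ 0.4599 -0.2931  0.152 ] yaw 13.93 z [ 6.e-04 -3.e-04 -1.e+00] w 0.175 F [ 0.24  0.66 -1.69] q [-0.61  0.08  1.97  0.    1.09 -0.86]
```

View pics/v4_wrist.png

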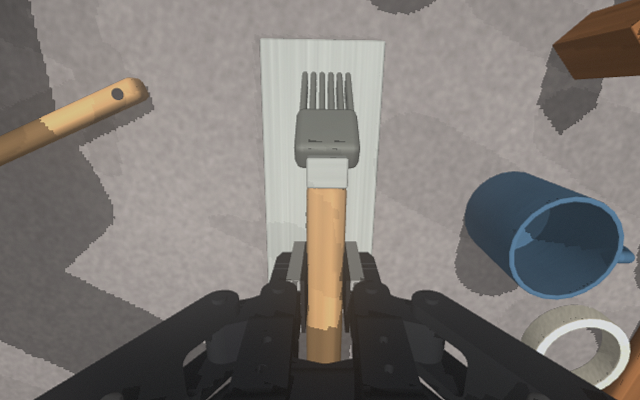

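View pics/v4s.png

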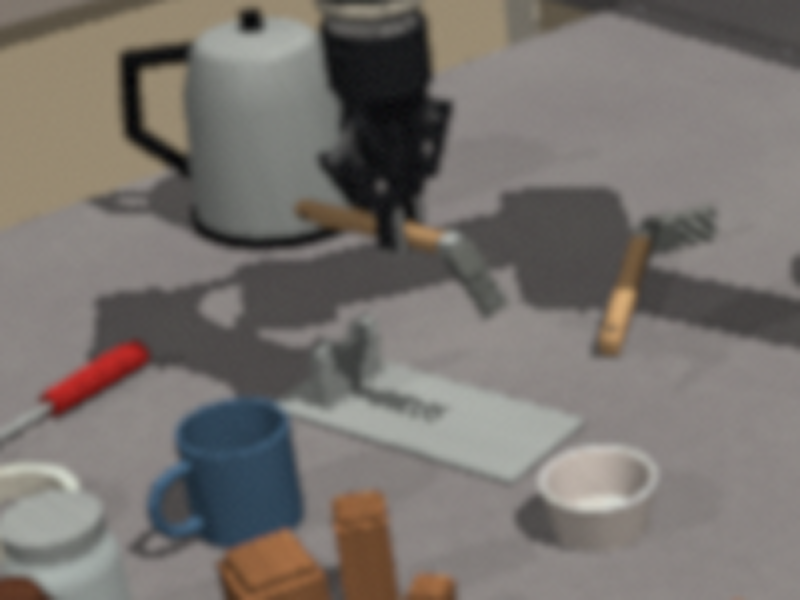

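```bash
python3 - <<'E'
from h import *
s,d=pickle.load(open("v4.pkl","rb"));c=d["wrist"]
Rm=R.from_rotvec(s["tcp_rot"]).as_matrix()
for uv,z in[((302,73),.115),((353,73),.115),((327.5,73),.115),((327,187),.171),((325,325),.171)]:
    P=cast(c,uv,z,s)[0];print(uv,P.round(4),(Rm.T@(P-s["tool_pos"])).round(4))
E
```

```text
(302, 73) [ 0.4277 -0.2145  0.115 ] [-0.0124 -0.084   0.0369]
(353, 73) [ 0.4526 -0.2083  0.115 ] [ 0.0133 -0.0841  0.037 ]
(327.5, 73) [ 0.4401 -0.2114  0.115 ] [ 0.0005 -0.084   0.037 ]
(327, 187) [ 0.4504 -0.2544  0.171 ] [ 0.0001 -0.0398 -0.019 ]
(325, 325) [ 0.4647 -0.315   0.171 ] [-0.0006  0.0224 -0.019 ]
```

The brush is held level, with its tip at about (0, −0.082, +0.038) in the tool frame. Next I move over the cup and dip.

>>> carry_out:
  deltas:
    - {"delta_pos": [0.0205, -0.0415, 0], "dr": [0, 0, 0]}
    - {"delta_pos": [0.0205, -0.0415, 0], "dr": [0, 0, 0]}
    - {"delta_pos": [0.0205, -0.0415, 0], "dr": [0, 0, 0]}
    - {"delta_pos": [0, 0, 0.02], "dr": [0, 0, 0]}
    - {"delta_pos": [0, 0, 0.02], "dr": [0, 0, 0]}
    - {"delta_pos": [0, 0, 0], "dr": [0, 0, 0]}

```text
time: 6.45
tool_pos: [0.4869, -0.1562, 0.1084]
tcp_rot: [-3.115, -0.381, 0.01]
wrist_force: [0.5, 0.7, -1.3]
width: 0.171
```

```bash
python3 snap.py v5 wrist
```

```text
6.45 [ 0.4869 -0.1562  0.1084] yaw 13.95 z [-0.0067  0.0025 -1.    ] w 0.171 F [ 0.46  0.7  -1.31] q [-0.36  0.07  2.07  0.    1.01 -0.6 ]
```

View pics/v5_wrist.png

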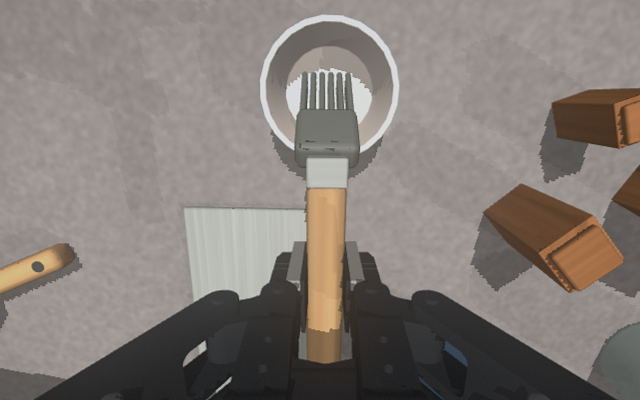

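The bristles (327,73) are centred over the cup (rim centre at 329,84). I lower, hold, and lift again.

>>> carry_out:
  deltas:
    - {"delta_pos": [0, 0, 0.02], "dr": [0, 0, 0]}
    - {"delta_pos": [0, 0, 0.02], "dr": [0, 0, 0]}
    - {"delta_pos": [0, 0, 0.016], "dr": [0, 0, 0]}
    - {"delta_pos": [0, 0, 0], "dr": [0, 0, 0]}
    - {"delta_pos": [0, 0, 0], "dr": [0, 0, 0]}
    - {"delta_pos": [0, 0, 0], "dr": [0, 0, 0]}

```text
time: 7.25
tool_pos: [0.4905, -0.1579, 0.0568]
tcp_rot: [3.118, 0.381, 0.002]
wrist_force: [-0.1, 0.2, -0.1]
width: 0.173
```

```bash
python3 snap.py v6 wrist
```

```text
7.25 [ 0.4905 -0.1579  0.0568] yaw 13.92 z [ 1.6e-03 -6.0e-04 -1.0e+00] w 0.173 F [-0.07  0.19 -0.08] q [-0.36  0.14  2.1  -0.    0.9  -0.6 ]
```

View pics/v6_wrist.png

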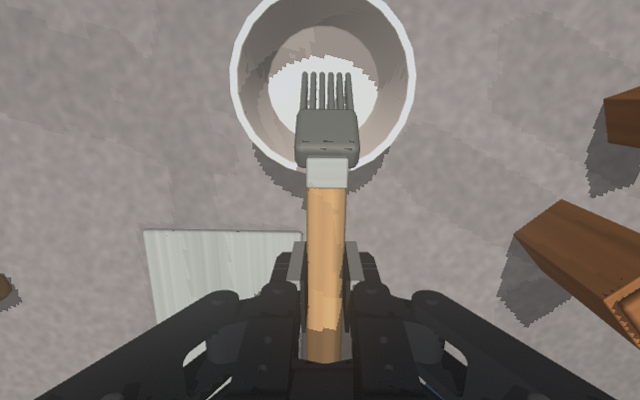

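The tips are about 14 mm above the cup's inner floor and inside the rim. I go a touch deeper, then lift, turn square to the tray and move over to the corner.

>>> carry_out:
  deltas:
    - {"delta_pos": [0, 0, 0.004], "dr": [0, 0, 0]}
    - {"delta_pos": [0, 0, 0], "dr": [0, 0, 0]}
    - {"delta_pos": [0, 0, 0], "dr": [0, 0, 0]}
    - {"delta_pos": [0, 0, -0.034], "dr": [0, 0, 0]}
    - {"delta_pos": [0, 0, -0.034], "dr": [0, 0, 0]}
    - {"delta_pos": [0, 0, -0.034], "dr": [0, 0, 0]}
    - {"delta_pos": [0, 0, 0], "dr": [0, 0, 0.134]}
    - {"delta_pos": [0, 0, 0], "dr": [0, 0, 0.134]}
    - {"delta_pos": [0, 0, 0], "dr": [0, 0, 0.135]}

```text
time: 8.43
tool_pos: [0.4897, -0.1575, 0.154]
tcp_rot: [3.131, -0.258, 0.0]
wrist_force: [-0.6, 0.2, -1.0]
width: 0.172
```

>>> carry_out:
  deltas:
    - {"delta_pos": [0.0036, -0.0513, 0], "dr": [0, 0, 0]}
    - {"delta_pos": [0.0036, -0.0513, 0], "dr": [0, 0, 0]}
    - {"delta_pos": [0.0036, -0.0513, 0], "dr": [0, 0, 0]}
    - {"delta_pos": [0.0036, -0.0513, 0], "dr": [0, 0, 0]}
    - {"delta_pos": [0, 0, 0.04], "dr": [0, 0, 0]}
    - {"delta_pos": [0, 0, 0], "dr": [0, 0, 0]}
    - {"delta_pos": [0, 0, 0], "dr": [0, 0, 0]}

```text
time: 9.3
tool_pos: [0.5367, 0.0424, 0.1143]
tcp_rot: [3.131, -0.252, -0.0]
wrist_force: [0.2, -0.1, -0.2]
width: 0.176
```

```bash
python3 snap.py v7 wrist
```

```text
9.3 [0.5367 0.0424 0.1143] yaw -9.2 z [-1.e-04 -1.e-04 -1.e+00] w 0.176 F [ 0.22 -0.05 -0.18] q [ 0.03  0.11  2.01 -0.    1.02  0.19]
```

View pics/v7_wrist.png

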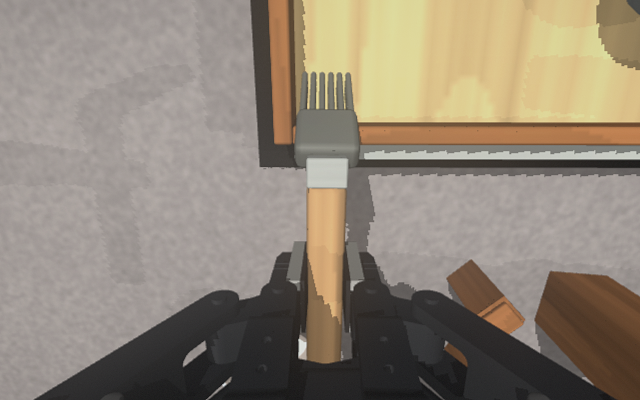

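The bristles hang inside the corner: tips at (327,73), front lip's inner edge at u≈294, side lip's inner edge at v≈123. Before lowering I re-measure the lips from here.

```bash
python3 - <<'E'
from h import *
s,d=pickle.load(open("v7.pkl","rb"));c=d["wrist"];f=c["frame"]
crop(f,240,0,440,180,4,"v7c.png")
a=np.radians(-9.17);X=np.array([np.cos(a),np.sin(a)]);Y=np.array([-X[1],X[0]]);o=np.array([.5243,.0990])
def tr(uv,z): P=cast(c,uv,z,s)[:,:2]-o; return np.c_[P@X,P@Y].round(4)
print(tr([(294,20),(294,60),(400,123),(600,123)],.043), tr([(327.5,73)],.0763))
E
```

```text
[[0.0029 0.0604]
 [0.0023 0.039 ]
 [0.0676 0.0025]
 [0.1924 0.0027]] [[0.022  0.0298]]
```

View pics/v7c.png

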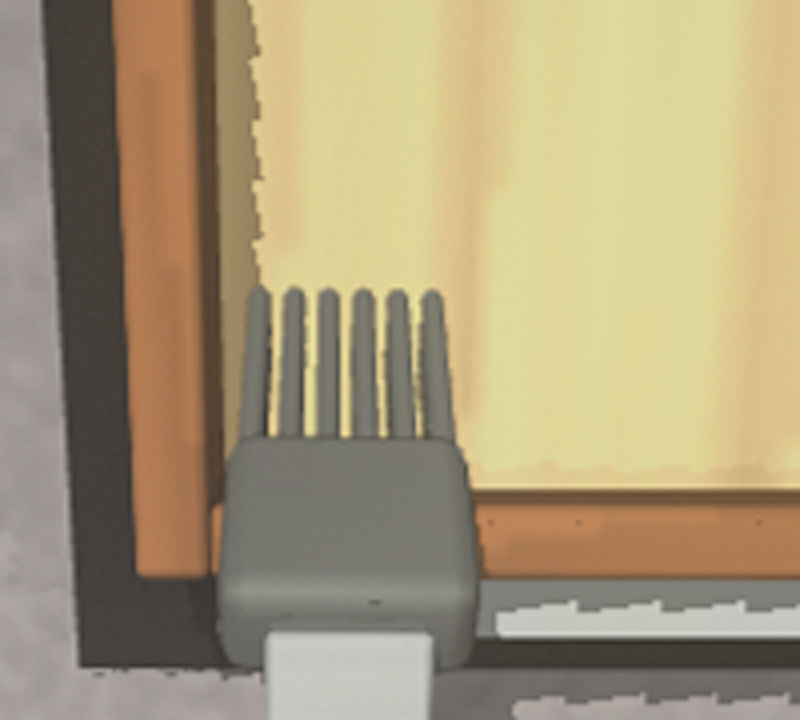

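>>> carry_out:
  deltas:
    - {"delta_pos": [0, 0, 0.02], "dr": [0, 0, 0]}
    - {"delta_pos": [0, 0, 0.02], "dr": [0, 0, 0]}
    - {"delta_pos": [0, 0, 0.015], "dr": [0, 0, 0]}
    - {"delta_pos": [0, 0, 0.006], "dr": [0, 0, 0]}
    - {"delta_pos": [0, 0, 0], "dr": [0, 0, 0]}
    - {"delta_pos": [0, 0, 0], "dr": [0, 0, 0]}

```text
time: 10.1
tool_pos: [0.5374, 0.0427, 0.0536]
tcp_rot: [-3.131, 0.251, -0.002]
wrist_force: [0.2, 1.0, -0.6]
width: 0.171
```

>>> carry_out:
  deltas:
    - {"delta_pos": [0, 0, 0.003], "dr": [0, 0, 0]}
    - {"delta_pos": [0, 0, 0.003], "dr": [0, 0, 0]}
    - {"delta_pos": [0, 0, 0], "dr": [0, 0, 0]}

```text
time: 10.48
tool_pos: [0.5377, 0.0435, 0.0475]
tcp_rot: [-3.13, 0.252, -0.003]
wrist_force: [1.1, 3.5, 2.6]
width: 0.174
```

>>> carry_out:
  deltas:
    - {"delta_pos": [0, 0, 0.002], "dr": [0, 0, 0]}
    - {"delta_pos": [0, 0, 0], "dr": [0, 0, 0]}
    - {"delta_pos": [0, 0, 0], "dr": [0, 0, 0]}

```text
time: 10.85
tool_pos: [0.5379, 0.0436, 0.0458]
tcp_rot: [-3.13, 0.251, -0.004]
wrist_force: [1.3, 4.3, 5.3]
width: 0.178
```

```bash
python3 snap.py v8 wrist
```

```text
10.85 [0.5379 0.0436 0.0458] yaw -9.19 z [ 0.0026  0.0013 -1.    ] w 0.178 F [1.32 4.29 5.33] q [0.03 0.2  2.06 0.   0.88 0.19]
```

View pics/v8_wrist.png

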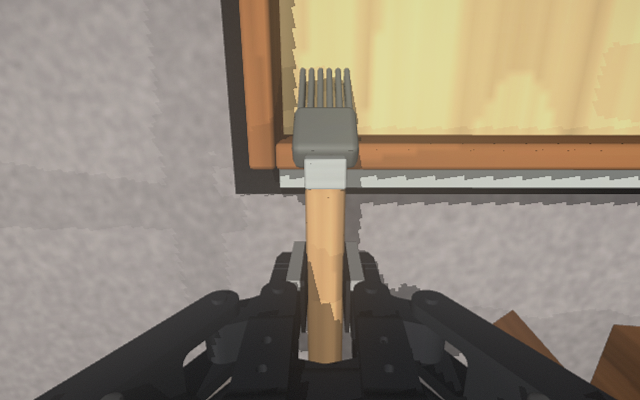

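The dab is in contact: about 5 N upward, tips about 22 and 30 mm from the two lips. I lift and return over the rest.

>>> carry_out:
  deltas:
    - {"delta_pos": [0, 0, -0.034], "dr": [0, 0, 0]}
    - {"delta_pos": [0, 0, -0.035], "dr": [0, 0, 0]}
    - {"delta_pos": [0, 0, -0.035], "dr": [0, 0, 0]}
    - {"delta_pos": [-0.0038, 0.0573, 0], "dr": [0, 0, 0]}
    - {"delta_pos": [-0.0038, 0.0573, 0], "dr": [0, 0, 0]}
    - {"delta_pos": [-0.0038, 0.0573, 0], "dr": [0, 0, 0]}
    - {"delta_pos": [-0.0038, 0.0573, 0], "dr": [0, 0, 0]}
    - {"delta_pos": [-0.0038, 0.0573, 0], "dr": [0, 0, 0]}
    - {"delta_pos": [-0.0038, 0.0573, 0], "dr": [0, 0, 0]}

```text
time: 12.02
tool_pos: [0.4576, -0.2948, 0.1481]
tcp_rot: [3.131, -0.251, -0.003]
wrist_force: [0.0, -0.6, -0.3]
width: 0.174
```

>>> carry_out:
  deltas:
    - {"delta_pos": [0, 0, 0], "dr": [0, 0, -0.134]}
    - {"delta_pos": [0, 0, 0], "dr": [0, 0, -0.134]}
    - {"delta_pos": [0, 0, 0], "dr": [0, 0, -0.135]}
    - {"delta_pos": [0, 0, 0], "dr": [0, 0, 0]}
    - {"delta_pos": [0, 0, 0], "dr": [0, 0, 0]}

```text
time: 12.65
tool_pos: [0.4588, -0.2929, 0.1483]
tcp_rot: [-3.118, -0.378, 0.002]
wrist_force: [-0.5, 0.2, -0.2]
width: 0.176
```

```bash
python3 snap.py v9 wrist scene;python3 - <<'E'
from h import *
s,d=pickle.load(open("v9.pkl","rb"));crop(d["scene"]["frame"],130,90,330,240,4,"v9s.png")
E
```

```text
12.65 [ 0.4588 -0.2929  0.1483] yaw 13.81 z [-1.2e-03  2.0e-04 -1.0e+00] w 0.176 F [-0.49  0.18 -0.2 ] q [-0.61  0.09  1.97 -0.    1.09 -0.85]
```

View pics/v9_wrist.png

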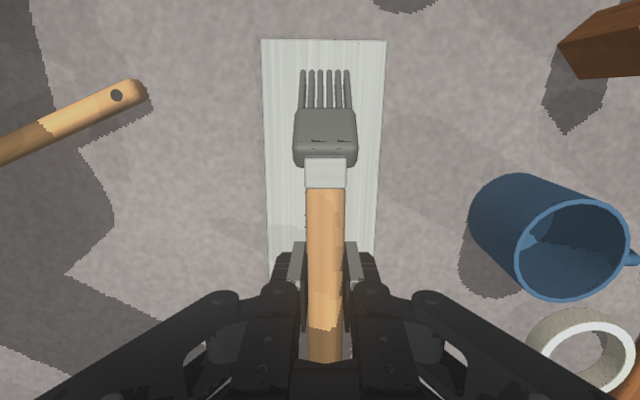

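View pics/v9s.png

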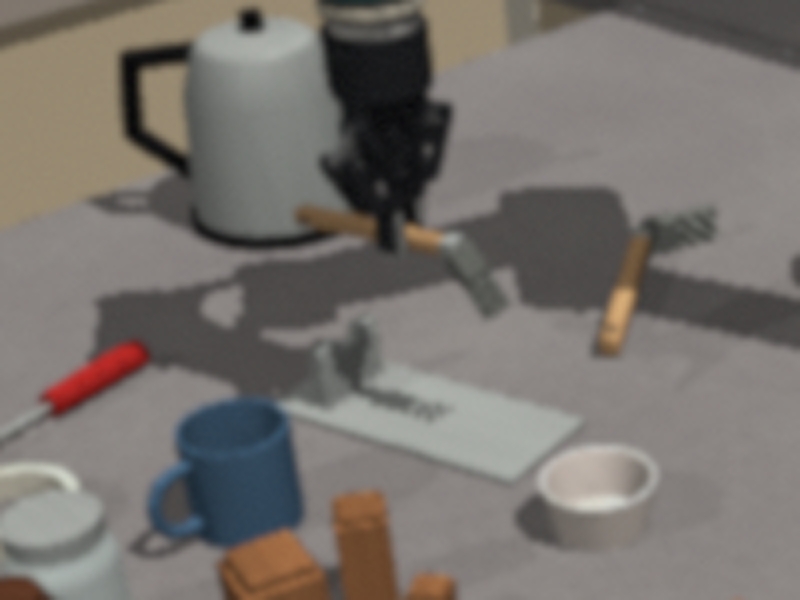

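The brush sits in the grip almost exactly as it did after the pick, so I lower it onto the rest.

>>> carry_out:
  deltas:
    - {"delta_pos": [0.001, 0, 0.03], "dr": [0, 0, 0]}
    - {"delta_pos": [0, 0, 0.03], "dr": [0, 0, 0]}
    - {"delta_pos": [0, 0, 0.025], "dr": [0, 0, 0]}
    - {"delta_pos": [0, 0, 0.012], "dr": [0, 0, 0]}
    - {"delta_pos": [0, 0, 0.004], "dr": [0, 0, 0]}
    - {"delta_pos": [0, 0, 0], "dr": [0, 0, 0]}
    - {"delta_pos": [0, 0, 0], "dr": [0, 0, 0]}

```text
time: 13.62
tool_pos: [0.461, -0.2931, 0.0488]
tcp_rot: [3.117, 0.381, 0.002]
wrist_force: [-0.4, 0.8, 2.3]
width: 0.175
```

```bash
python3 snap.py v10 wrist scene;python3 - <<'E'
from h import *
s,d=pickle.load(open("v10.pkl","rb"));crop(d["scene"]["frame"],130,110,300,230,4.5,"v10s.png")
E
```

```text
13.625 [ 0.461  -0.2931  0.0488] yaw 13.92 z [ 1.5e-03 -9.0e-04 -1.0e+00] w 0.175 F [-0.42  0.81  2.31] q [-0.61  0.21  2.04  0.    0.89 -0.86]
```

View pics/v10s.png

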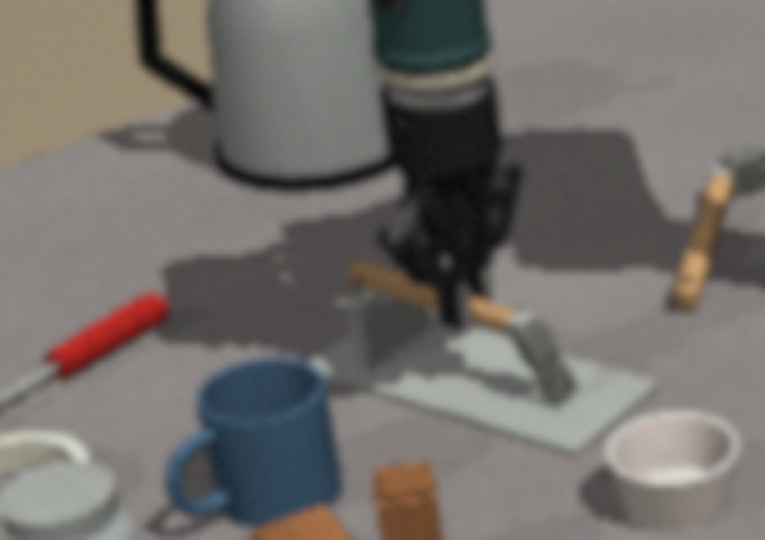

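View pics/v10_wrist.png

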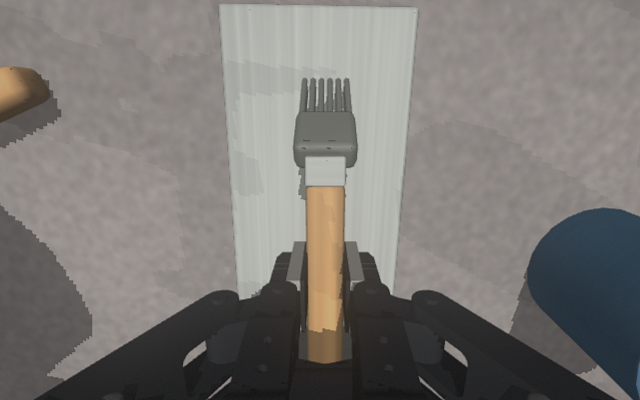

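Contact at about 3 N: the handle is in the notch. I press a few millimetres further so it settles, then open.

>>> carry_out:
  deltas:
    - {"delta_pos": [0, 0, 0.003], "dr": [0, 0, 0]}
    - {"delta_pos": [0, 0, 0.002], "dr": [0, 0, 0]}
    - {"delta_pos": [0, 0, 0], "dr": [0, 0, 0]}
    - {"delta_pos": [0, 0, 0], "dr": [0, 0, 0]}

```text
time: 14.22
tool_pos: [0.4613, -0.2933, 0.0477]
tcp_rot: [3.118, 0.381, 0.002]
wrist_force: [-10.1, 8.6, 30.8]
width: 0.177
```

>>> carry_out:
  deltas:
    - {"delta_pos": [0, 0, 0], "dr": [0, 0, 0]}
    - {"delta_pos": [0, 0, 0], "dr": [0, 0, 0]}
    - {"delta_pos": [0, 0, 0], "dr": [0, 0, 0]}
    - {"delta_pos": [0, 0, 0], "dr": [0, 0, 0]}
  grip: 0.5

```text
time: 14.72
tool_pos: [0.4599, -0.2926, 0.0421]
tcp_rot: [-3.118, -0.38, 0.001]
wrist_force: [0.0, 0.8, 0.4]
width: 0.5
```

```bash
python3 snap.py v11 wrist
```

```text
14.725 [ 0.4599 -0.2926  0.0421] yaw 13.91 z [-9.e-04  6.e-04 -1.e+00] w 0.5 F [0.05 0.82 0.38] q [-0.61  0.22  2.05 -0.    0.88 -0.86]
```

View pics/v11_wrist.png

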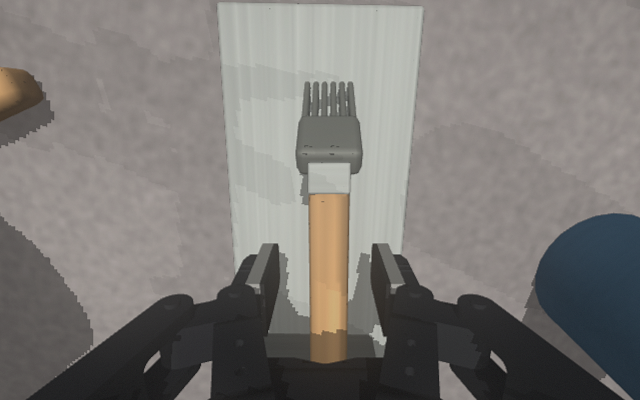

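The brush is back in the notch and released. I lift off, turn to match the post (jaws at −34°), and look from above it.

>>> carry_out:
  deltas:
    - {"delta_pos": [0, 0, -0.02], "dr": [0, 0, 0]}
    - {"delta_pos": [0, 0, -0.03], "dr": [0, 0, 0]}
    - {"delta_pos": [0, 0, -0.055], "dr": [0, 0, 0]}
    - {"delta_pos": [0, 0, -0.055], "dr": [0, 0, 0]}
    - {"delta_pos": [0, 0, -0.05], "dr": [0, 0, 0]}
  grip: 0.7

```text
time: 15.4
tool_pos: [0.4603, -0.2928, 0.2546]
tcp_rot: [3.118, 0.381, 0.001]
wrist_force: [0.3, -0.2, 0.4]
width: 0.699
```

```bash
python3 snap.py v12 wrist scene;python3 - <<'E'
from h import *
s,d=pickle.load(open("v12.pkl","rb"));crop(d["scene"]["frame"],130,110,300,230,4.5,"v12s.png")
E
```

```text
15.4 [ 0.4603 -0.2928  0.2546] yaw 13.92 z [ 5.e-04 -4.e-04 -1.e+00] w 0.699 F [ 0.35 -0.16  0.35] q [-0.61  0.    1.85 -0.    1.28 -0.86]
```

>>> carry_out:
  deltas:
    - {"delta_pos": [0, 0, 0], "dr": [0, 0, 0.168]}
    - {"delta_pos": [0, 0, 0], "dr": [0, 0, 0.168]}
    - {"delta_pos": [0, 0, 0], "dr": [0, 0, 0.168]}
    - {"delta_pos": [0, 0, 0], "dr": [0, 0, 0.168]}
    - {"delta_pos": [0, 0, 0], "dr": [0, 0, 0.168]}
    - {"delta_pos": [0.0137, -0.0573, 0], "dr": [0, 0, 0]}
    - {"delta_pos": [0.0137, -0.0573, 0], "dr": [0, 0, 0]}
    - {"delta_pos": [0.0137, -0.0573, 0], "dr": [0, 0, 0]}
    - {"delta_pos": [0.0137, -0.0573, 0], "dr": [0, 0, 0]}
    - {"delta_pos": [0, 0, 0], "dr": [0, 0, 0]}

```text
time: 16.75
tool_pos: [0.6364, -0.1307, 0.2509]
tcp_rot: [-3.004, 0.917, 0.003]
wrist_force: [-1.5, -0.2, 0.4]
width: 0.696
```

```bash
python3 snap.py v13 wrist
```

```text
16.75 [ 0.6364 -0.1307  0.2509] yaw -33.94 z [-0.0013  0.0014 -1.    ] w 0.696 F [-1.5  -0.23  0.36] q [-0.24  0.21  1.64  0.    1.3   0.35]
```

View pics/v12s.png

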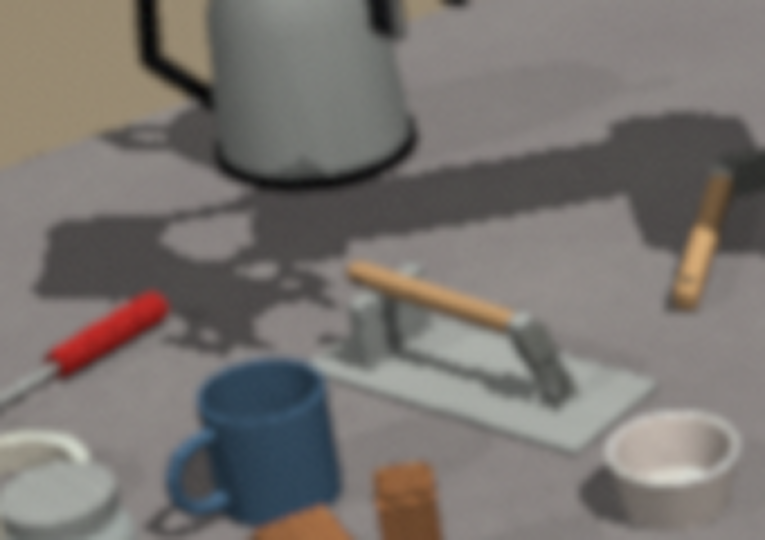

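View pics/v12_wrist.png

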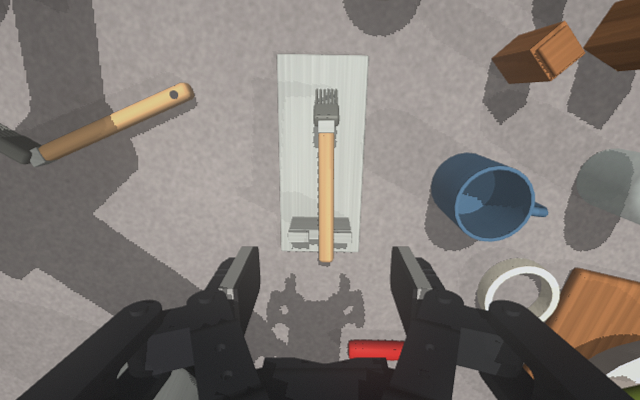

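View pics/v13_wrist.png

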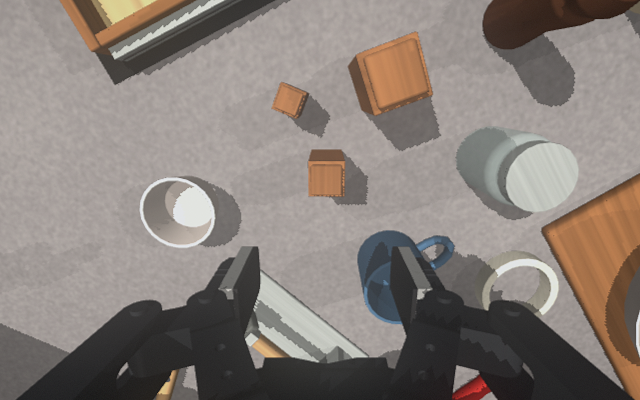

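The brush lies on the rest as before. The middle post sits at (326,175), square to the jaws. I measure it.

```bash
python3 - <<'E'
from h import *
s,d=pickle.load(open("v13.pkl","rb"));c=d["wrist"]
crop(c["frame"],296,140,360,210,8,"v13c.png")
E
```

```text
(no output)
```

View pics/v13c.png

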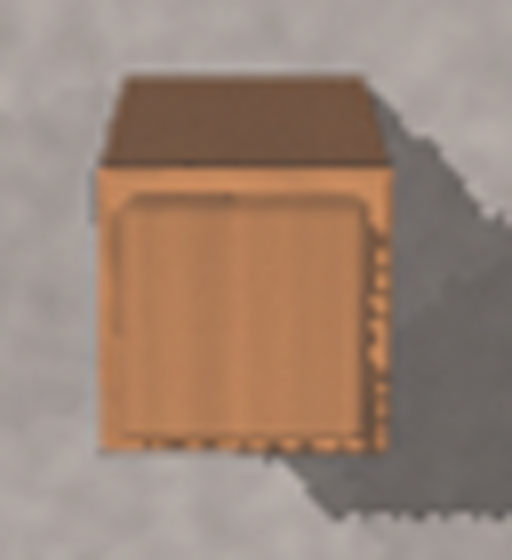

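```bash
python3 - <<'E'
from h import *
s,d=pickle.load(open("v13.pkl","rb"));c=d["wrist"]
k=np.array([(98,167),(392,168),(387,452),(98,450)])/8+[296,140]
P=cast(c,k,.074,s);Rm=R.from_rotvec(s["tcp_rot"]).as_matrix()
L=(P-s["tool_pos"])@Rm
print(P.round(4),P.mean(0).round(4));print(L.round(4),L.mean(0).round(4))
k=np.array([(122,75),(365,75)])/8+[296,140]
print(((cast(c,k,.0,s)-s["tool_pos"])@Rm).round(4))
E
```

```text
[[ 0.6295 -0.1114  0.074 ]
 [ 0.6589 -0.1312  0.074 ]
 [ 0.639  -0.1609  0.074 ]
 [ 0.6092 -0.1407  0.074 ]] [ 0.6341 -0.1361  0.074 ]
[[-0.0162 -0.0121  0.1769]
 [ 0.0193 -0.0121  0.1769]
 [ 0.0193  0.0237  0.1769]
 [-0.0166  0.0235  0.1769]] [0.0015 0.0058 0.1769]
[[-0.0162 -0.0117  0.2509]
 [ 0.0195 -0.0118  0.2509]]
```

The size is confirmed at 36 mm and the yaw is aligned. I descend and grip high, with the TCP about 42 mm above the base.

>>> carry_out:
  deltas:
    - {"delta_pos": [0.0015, 0.006, 0.04], "dr": [0, 0, 0]}
    - {"delta_pos": [0, 0, 0.05], "dr": [0, 0, 0]}
    - {"delta_pos": [0, 0, 0.045], "dr": [0, 0, 0]}
    - {"delta_pos": [0, 0, 0.03], "dr": [0, 0, 0]}
    - {"delta_pos": [0, 0, 0.025], "dr": [0, 0, 0]}
    - {"delta_pos": [0, 0, 0.018], "dr": [0, 0, 0]}
    - {"delta_pos": [0, 0, 0], "dr": [0, 0, 0]}
    - {"delta_pos": [0, 0, 0], "dr": [0, 0, 0]}

```text
time: 17.8
tool_pos: [0.633, -0.1404, 0.0459]
tcp_rot: [3.002, -0.925, 0.003]
wrist_force: [-0.0, -0.2, 0.9]
width: 0.698
```

```bash
python3 snap.py v14 wrist
```

```text
17.8 [ 0.633  -0.1404  0.0459] yaw -34.23 z [ 1.6e-03 -5.0e-04 -1.0e+00] w 0.698 F [-0.01 -0.23  0.95] q [-0.26  0.38  1.82 -0.    0.94  0.34]
```

View pics/v14_wrist.png

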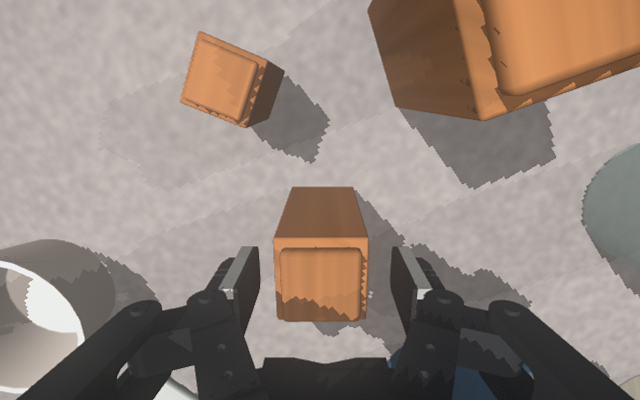

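>>> carry_out:
  deltas:
    - {"delta_pos": [-0.001, -0.004, 0.001], "dr": [0, 0, 0]}
    - {"delta_pos": [0, 0, 0], "dr": [0, 0, 0]}

```text
time: 18.1
tool_pos: [0.6344, -0.1357, 0.0446]
tcp_rot: [-3.003, 0.923, -0.002]
wrist_force: [0.3, 0.0, -0.4]
width: 0.697
```

>>> carry_out:
  deltas:
    - {"delta_pos": [0, 0, 0], "dr": [0, 0, 0]}
    - {"delta_pos": [0, 0, 0], "dr": [0, 0, 0]}
    - {"delta_pos": [0, 0, 0], "dr": [0, 0, 0]}
    - {"delta_pos": [0, 0, 0], "dr": [0, 0, 0]}
    - {"delta_pos": [0, 0, 0], "dr": [0, 0, 0]}
  grip: 0
  force: 60

```text
time: 18.73
tool_pos: [0.6342, -0.136, 0.0443]
tcp_rot: [-3.002, 0.924, -0.001]
wrist_force: [-0.7, -0.5, 3.8]
width: 0.411
```

>>> carry_out:
  deltas:
    - {"delta_pos": [0, 0, -0.02], "dr": [0, 0, 0]}
    - {"delta_pos": [0, 0, -0.04], "dr": [0, 0, 0]}
    - {"delta_pos": [0, 0, -0.04], "dr": [0, 0, 0]}
    - {"delta_pos": [0, 0, 0], "dr": [0, 0, 0]}
    - {"delta_pos": [0, 0, 0], "dr": [0, 0, 0]}

```text
time: 19.35
tool_pos: [0.6332, -0.1359, 0.1437]
tcp_rot: [3.003, -0.924, -0.001]
wrist_force: [0.2, -0.6, -1.9]
width: 0.413
```

```bash
python3 snap.py v15 wrist scene;python3 - <<'E'
from h import *
s,d=pickle.load(open("v15.pkl","rb"));crop(d["scene"]["frame"],130,130,330,280,4,"v15s.png")
E
```

```text
19.35 [ 0.6332 -0.1359  0.1437] yaw -34.21 z [-6.e-04  1.e-04 -1.e+00] w 0.413 F [ 0.18 -0.58 -1.86] q [-0.25  0.28  1.75 -0.    1.11  0.35]
```

View pics/v15_wrist.png

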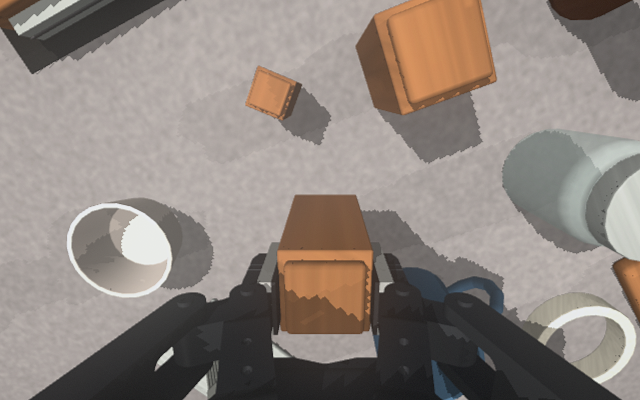

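View pics/v15s.png

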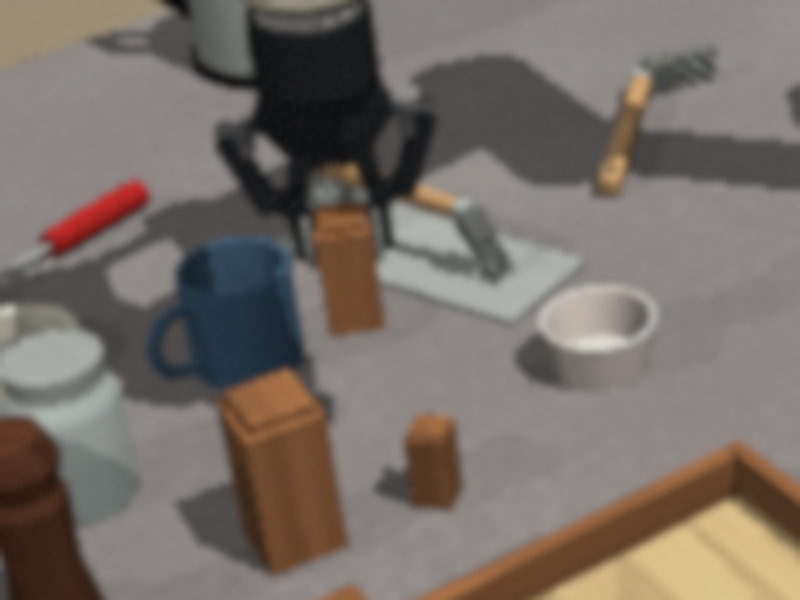

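The post is held upright. I turn square to the tray and move over the corner, aiming at about 25 mm from each lip.

>>> carry_out:
  deltas:
    - {"delta_pos": [0, 0, 0], "dr": [0, 0, -0.1457]}
    - {"delta_pos": [0, 0, 0], "dr": [0, 0, -0.1457]}
    - {"delta_pos": [0, 0, 0], "dr": [0, 0, -0.1457]}
    - {"delta_pos": [-0.024, -0.0479, 0], "dr": [0, 0, 0]}
    - {"delta_pos": [-0.024, -0.0479, 0], "dr": [0, 0, 0]}
    - {"delta_pos": [-0.024, -0.0479, 0], "dr": [0, 0, 0]}
    - {"delta_pos": [-0.024, -0.0479, 0], "dr": [0, 0, 0]}
    - {"delta_pos": [-0.024, -0.0479, 0], "dr": [0, 0, 0]}
    - {"delta_pos": [0, 0, 0.03], "dr": [0, 0, 0]}
    - {"delta_pos": [0, 0, 0], "dr": [0, 0, 0]}

```text
time: 20.7
tool_pos: [0.5495, 0.1197, 0.1098]
tcp_rot: [3.129, -0.248, -0.013]
wrist_force: [0.1, -0.8, -1.8]
width: 0.412
```

>>> carry_out:
  deltas:
    - {"delta_pos": [0, 0, 0], "dr": [0, 0, 0]}
    - {"delta_pos": [0, 0, 0], "dr": [0, 0, 0]}

```text
time: 20.95
tool_pos: [0.5543, 0.119, 0.1146]
tcp_rot: [-3.131, 0.253, -0.002]
wrist_force: [-0.5, 0.7, -0.9]
width: 0.412
```

```bash
python3 snap.py v16 wrist scene;python3 - <<'E'
from h import *
s,d=pickle.load(open("v16.pkl","rb"));crop(d["scene"]["frame"],230,190,380,300,5,"v16s.png")
E
```

```text
20.95 [0.5543 0.119  0.1146] yaw -9.24 z [ 1.2e-03  2.0e-04 -1.0e+00] w 0.412 F [-0.47  0.65 -0.92] q [ 0.17  0.16  1.95 -0.    1.02  0.33]
```

View pics/v16_wrist.png

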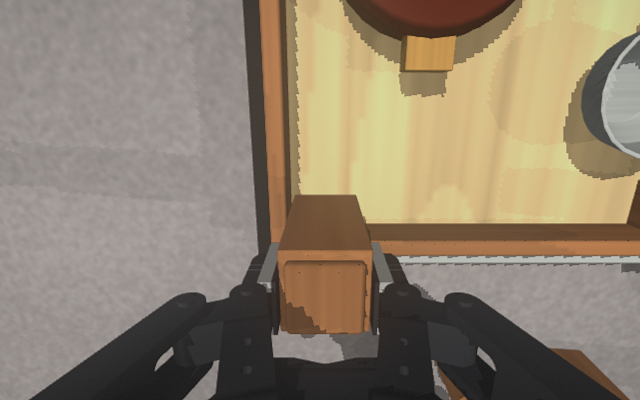

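View pics/v16s.png

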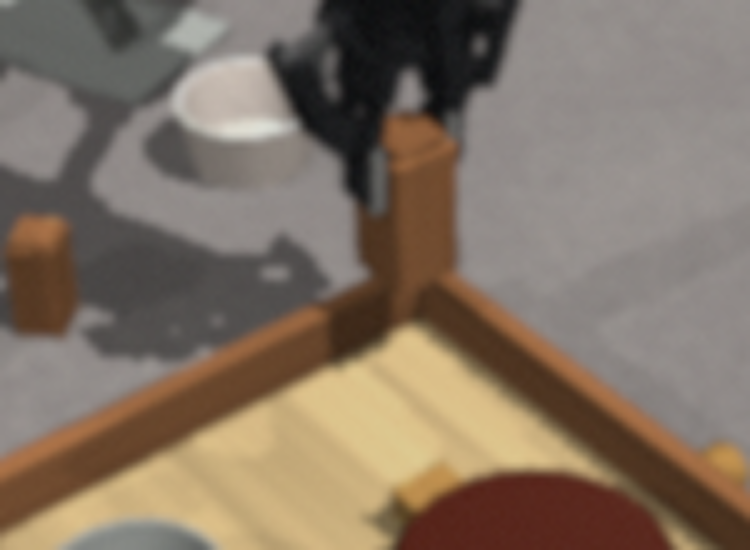

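The post hangs over the open corner, square to both lips with about 6–8 mm of clearance. I lower it.

>>> carry_out:
  deltas:
    - {"delta_pos": [0, 0, 0.015], "dr": [0, 0, 0]}
    - {"delta_pos": [0, 0, 0.015], "dr": [0, 0, 0]}
    - {"delta_pos": [0, 0, 0.015], "dr": [0, 0, 0]}
    - {"delta_pos": [0, 0, 0.01], "dr": [0, 0, 0]}
    - {"delta_pos": [0, 0, 0], "dr": [0, 0, 0]}
    - {"delta_pos": [0, 0, 0], "dr": [0, 0, 0]}

```text
time: 21.8
tool_pos: [0.5538, 0.1197, 0.059]
tcp_rot: [-3.131, 0.251, -0.001]
wrist_force: [-0.8, 0.4, -1.2]
width: 0.41
```

>>> carry_out:
  deltas:
    - {"delta_pos": [0, 0, 0.003], "dr": [0, 0, 0]}
    - {"delta_pos": [0, 0, 0.002], "dr": [0, 0, 0]}
    - {"delta_pos": [0, 0, 0], "dr": [0, 0, 0]}

```text
time: 22.18
tool_pos: [0.5533, 0.1196, 0.0537]
tcp_rot: [3.132, -0.251, -0.0]
wrist_force: [0.3, 0.8, -0.6]
width: 0.41
```

>>> carry_out:
  deltas:
    - {"delta_pos": [0, 0, 0.001], "dr": [0, 0, 0]}
    - {"delta_pos": [0, 0, 0], "dr": [0, 0, 0]}
    - {"delta_pos": [0, 0, 0], "dr": [0, 0, 0]}

```text
time: 22.55
tool_pos: [0.5536, 0.1197, 0.0532]
tcp_rot: [-3.131, 0.251, -0.001]
wrist_force: [-0.8, -0.5, 2.8]
width: 0.41
```

>>> carry_out:
  deltas:
    - {"delta_pos": [0, 0, 0.0005], "dr": [0, 0, 0]}
    - {"delta_pos": [0, 0, 0], "dr": [0, 0, 0]}
    - {"delta_pos": [0, 0, 0], "dr": [0, 0, 0]}

```text
time: 22.92
tool_pos: [0.5536, 0.1196, 0.0532]
tcp_rot: [-3.132, 0.251, -0.0]
wrist_force: [-3.1, -1.3, 6.6]
width: 0.415
```

It's on the floor (about 7 N). I ease off slightly and slide toward both lips.

>>> carry_out:
  deltas:
    - {"delta_pos": [0, 0, -0.0005], "dr": [0, 0, 0]}
    - {"delta_pos": [-0.002, 0.002, 0], "dr": [0, 0, 0]}
    - {"delta_pos": [-0.002, 0.002, 0], "dr": [0, 0, 0]}
    - {"delta_pos": [-0.001, 0.001, 0], "dr": [0, 0, 0]}
    - {"delta_pos": [0, 0, 0], "dr": [0, 0, 0]}
    - {"delta_pos": [0, 0, 0], "dr": [0, 0, 0]}

```text
time: 23.68
tool_pos: [0.5483, 0.1155, 0.0532]
tcp_rot: [-3.131, 0.251, -0.002]
wrist_force: [2.0, 0.4, 3.5]
width: 0.419
```

>>> carry_out:
  deltas:
    - {"delta_pos": [-0.001, 0, 0], "dr": [0, 0, 0]}
    - {"delta_pos": [0, 0, 0], "dr": [0, 0, 0]}
    - {"delta_pos": [0, 0, 0], "dr": [0, 0, 0]}

```text
time: 24.05
tool_pos: [0.5474, 0.1155, 0.0533]
tcp_rot: [-3.132, 0.251, -0.002]
wrist_force: [3.1, -0.4, 5.2]
width: 0.411
```

>>> carry_out:
  deltas:
    - {"delta_pos": [-0.001, 0, 0], "dr": [0, 0, 0]}
    - {"delta_pos": [0, 0, 0], "dr": [0, 0, 0]}
    - {"delta_pos": [0, 0, 0], "dr": [0, 0, 0]}

```text
time: 24.42
tool_pos: [0.5464, 0.1157, 0.0532]
tcp_rot: [-3.132, 0.251, -0.002]
wrist_force: [2.4, 0.2, 4.7]
width: 0.409
```

>>> carry_out:
  deltas:
    - {"delta_pos": [-0.001, 0, 0], "dr": [0, 0, 0]}
    - {"delta_pos": [0, 0, 0], "dr": [0, 0, 0]}
    - {"delta_pos": [0, 0, 0], "dr": [0, 0, 0]}

```text
time: 24.8
tool_pos: [0.5456, 0.1158, 0.0532]
tcp_rot: [-3.131, 0.251, -0.003]
wrist_force: [4.7, -0.3, 5.3]
width: 0.41
```

>>> carry_out:
  deltas:
    - {"delta_pos": [0, 0.001, 0], "dr": [0, 0, 0]}
    - {"delta_pos": [0, 0, 0], "dr": [0, 0, 0]}
    - {"delta_pos": [0, 0, 0], "dr": [0, 0, 0]}

```text
time: 25.18
tool_pos: [0.5455, 0.1156, 0.0532]
tcp_rot: [-3.13, 0.252, -0.003]
wrist_force: [5.0, 1.9, 3.6]
width: 0.408
```

>>> carry_out:
  deltas:
    - {"delta_pos": [0, 0.001, 0], "dr": [0, 0, 0]}
    - {"delta_pos": [0, 0, 0], "dr": [0, 0, 0]}
    - {"delta_pos": [0, 0, 0], "dr": [0, 0, 0]}

```text
time: 25.55
tool_pos: [0.5455, 0.1152, 0.0533]
tcp_rot: [-3.129, 0.252, -0.003]
wrist_force: [4.8, 1.9, 3.6]
width: 0.418
```

>>> carry_out:
  deltas:
    - {"delta_pos": [-0.0005, 0.001, 0], "dr": [0, 0, 0]}
    - {"delta_pos": [0, 0, 0], "dr": [0, 0, 0]}
    - {"delta_pos": [0, 0, 0], "dr": [0, 0, 0]}

```text
time: 25.92
tool_pos: [0.5453, 0.1144, 0.0533]
tcp_rot: [-3.129, 0.252, -0.005]
wrist_force: [6.6, 3.8, 3.2]
width: 0.412
```

>>> carry_out:
  deltas:
    - {"delta_pos": [-0.0005, 0.001, 0], "dr": [0, 0, 0]}
    - {"delta_pos": [0, 0, 0], "dr": [0, 0, 0]}
    - {"delta_pos": [0, 0, 0], "dr": [0, 0, 0]}

```text
time: 26.3
tool_pos: [0.5453, 0.1142, 0.0533]
tcp_rot: [-3.127, 0.252, -0.007]
wrist_force: [8.0, 5.8, 1.4]
width: 0.41
```

```bash
python3 snap.py v17 wrist scene;python3 - <<'E'
from h import *
s,d=pickle.load(open("v17.pkl","rb"));crop(d["scene"]["frame"],230,190,380,300,5,"v17s.png");crop(d["wrist"]["frame"],230,130,450,350,3,"v17w.png")
E
```

```text
26.3 [0.5453 0.1142 0.0533] yaw -9.23 z [ 0.0046  0.0037 -1.    ] w 0.41 F [7.97 5.78 1.37] q [0.16 0.22 2.02 0.   0.9  0.32]
```

View pics/v17s.png

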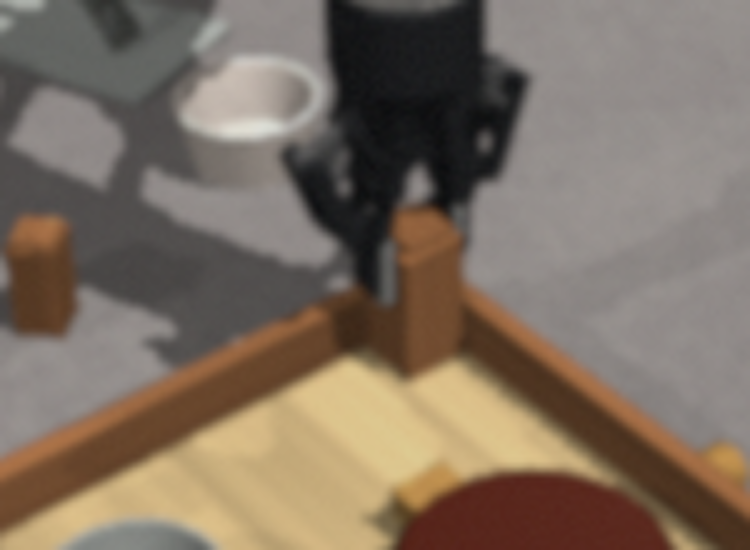

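View pics/v17w.png

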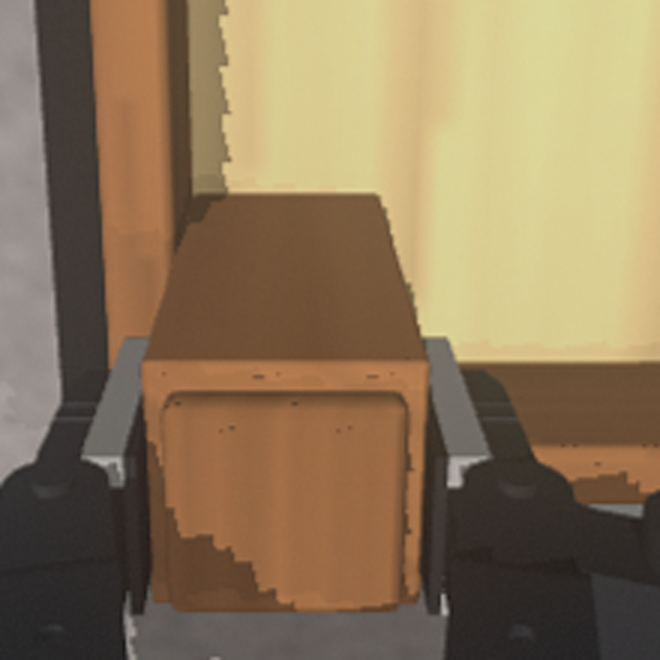

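Both lips are in contact, with the TCP about 18.3 mm from each inner face and about 7 N on each. I press a little firmer.

>>> carry_out:
  deltas:
    - {"delta_pos": [-0.0005, 0.001, 0.0003], "dr": [0, 0, 0]}
    - {"delta_pos": [0, 0, 0], "dr": [0, 0, 0]}
    - {"delta_pos": [0, 0, 0], "dr": [0, 0, 0]}

```text
time: 26.78
tool_pos: [0.5452, 0.1141, 0.0534]
tcp_rot: [-3.126, 0.253, -0.009]
wrist_force: [10.2, 9.2, 1.5]
width: 0.409
```

>>> carry_out:
  deltas:
    - {"delta_pos": [-0.0005, 0.001, 0.0003], "dr": [0, 0, 0]}
    - {"delta_pos": [0, 0, 0], "dr": [0, 0, 0]}
    - {"delta_pos": [0, 0, 0], "dr": [0, 0, 0]}
    - {"delta_pos": [0, 0, 0], "dr": [0, 0, 0]}

```text
time: 27.28
tool_pos: [0.5453, 0.114, 0.0534]
tcp_rot: [-3.124, 0.253, -0.011]
wrist_force: [8.9, 12.0, 1.7]
width: 0.412
```

```bash
python3 snap.py v18 wrist scene top;python3 - <<'E'
from h import *
s,d=pickle.load(open("v18.pkl","rb"));crop(d["scene"]["frame"],130,130,330,280,4,"v18s.png");crop(d["wrist"]["frame"],230,130,450,350,3,"v18w.png")
a=np.radians(-9.17);X=np.array([np.cos(a),np.sin(a)]);Y=np.array([-X[1],X[0]]);F=s["wrist_force"][:2];p=s["tool_pos"][:2]-[.5243,.099]
print("Ftray",F@X,F@Y,"p",p@X,p@Y)
E
```

```text
27.275 [0.5453 0.114  0.0534] yaw -9.26 z [ 0.0075  0.0064 -1.    ] w 0.412 F [ 8.92 12.    1.71] q [0.16 0.21 2.02 0.01 0.9  0.32]
Ftray 6.890038254484394 13.268934998716952 p 0.018291813471959285 0.018195296216270553
```

View pics/v18s.png

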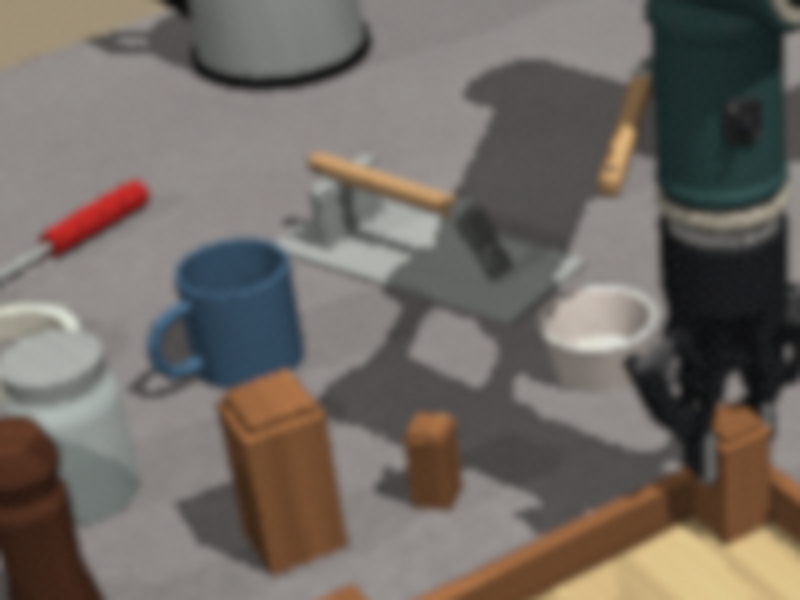

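View pics/v18w.png

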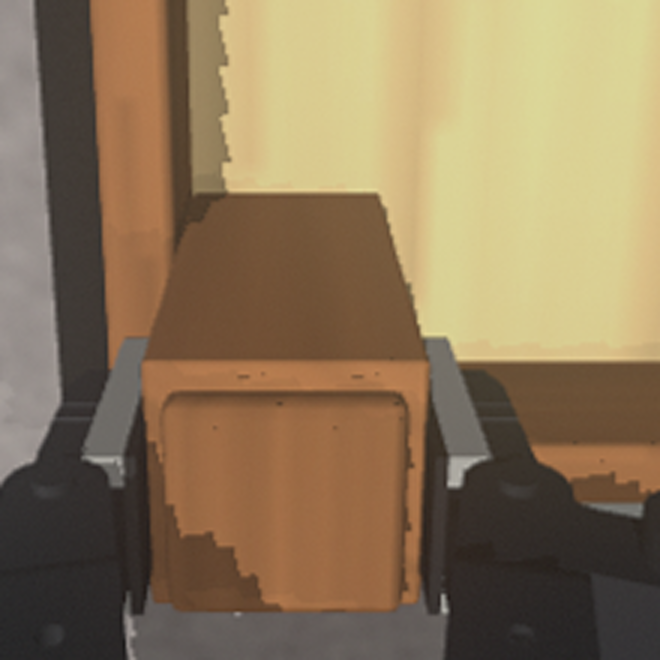

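Tray-x force is 6.9 N and tray-y is 13.3 N. I balance them by pressing a bit more toward the front lip.

>>> carry_out:
  deltas:
    - {"delta_pos": [-0.0008, 0, 0], "dr": [0, 0, 0]}
    - {"delta_pos": [-0.0008, 0, 0], "dr": [0, 0, 0]}
    - {"delta_pos": [0, 0, 0], "dr": [0, 0, 0]}
    - {"delta_pos": [0, 0, 0], "dr": [0, 0, 0]}
    - {"delta_pos": [0, 0, 0], "dr": [0, 0, 0]}

```text
time: 28.05
tool_pos: [0.5451, 0.114, 0.0535]
tcp_rot: [-3.124, 0.253, -0.016]
wrist_force: [14.2, 10.2, -2.7]
width: 0.414
```

```bash
python3 snap.py v19 wrist scene top;python3 - <<'E'
from h import *
from workcell import bot
a=np.radians(-9.17);X=np.array([np.cos(a),np.sin(a)]);Y=np.array([-X[1],X[0]])
for i in range(4):
  s=bot.read_state();F=s["wrist_force"][:2];p=s["tool_pos"][:2]-[.5243,.099]
  print("Ftray",F@X,F@Y,s["wrist_force"][2],"p",p@X,p@Y); bot.read_camera("top")
s,d=pickle.load(open("v19.pkl","rb"));crop(d["top"]["frame"],160,50,460,220,2.6,"v19t.png")
E
```

```text
28.05 [0.5451 0.114  0.0535] yaw -9.25 z [ 0.0106  0.0062 -0.9999] w 0.414 F [14.2  10.24 -2.67] q [0.16 0.21 2.02 0.01 0.89 0.32]
Ftray 11.608361675622836 12.73295325081248 -2.2088331762277247 p 0.018182447633375034 0.018162285040139985
Ftray 11.798230929462331 12.529807145735811 -2.1933014690308514 p 0.01818271732670627 0.018163247903853992
Ftray 10.32938605728638 13.502462553689712 -2.3658204341262166 p 0.018161760779705913 0.018161695430358313
Ftray 11.566892368044387 12.72430638163201 -2.1920343281968755 p 0.018160450745281456 0.01817858084415059
```

View pics/v19t.png

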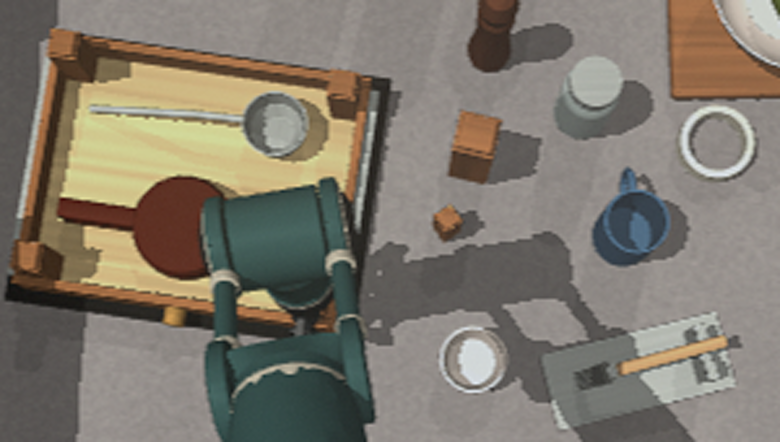

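All checks are in range: about 11–12 N on each lip, the post centre at 18.2 mm from each face, tilt about 0.012 rad, and cup, mug and brush in place. I hand in the job.

```bash
python3 - <<'E'
from workcell import bot
print(bot.finish_job())
s=bot.read_state();print(s["time"],s["tool_pos"],s["wrist_force"],s["width"])
E
```

```text
the job is handed in; nothing more can be done
None
the job is handed in; nothing more can be done
```

I glued the loose post back into the tray and handed the job in at about 28 s. I was still gripping it (60 N set) and pressing it into the open corner. The hand-in gave no verdict, so I don't know how the run was scored.

- **Brush:** I dipped the smaller angled brush to about 10 mm above the cup's inner floor. I then dabbed it in the corner at about 5 N upward, with the tips roughly 22 and 30 mm from the two lips, and laid it back on its rest. The views afterwards show it lying as before, with the handle in the notch and the bristles on the plate.
- **Post:** I stood the middle-sized post (measured at about 36 mm) in the corner. Its centre is about 18.2 mm from each lip's inner face, and its yaw is within 0.1° of the tray's. Its tilt, judged from the tool, is about 0.012 rad. The arm pushed with about 11–12 N toward each lip.
- **Bystanders:** The cup, mug, tostonera and ladle look unmoved in the last top view.

**Readings that did not fit cleanly:**
- **Sideways force in the dab:** there was about 4 N sideways, so the brush head may have brushed the side lip as well as the floor.
- **Press on the rest:** settling the brush before release briefly read about 31 N upward on the wrist, more than I intended.
- **Floor contact:** the final vertical force was about −2 N. The post is held mainly by grip and lip friction, at most about 0.3 mm above where it touched the floor.

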